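Close up a cassette filter holder with a ratchet ring wrench

ROBOT

A 6-joint arm with a two-finger parallel gripper is mounted at the origin on the work surface. World frame = base frame: x ahead of the robot, y to its left, z up, the work surface at z = 0. Lengths are in m, angles in rad, forces in N, time in s.
With the tool pointing down it reaches from about 0.35 to 0.775 m from the base axis. Payload 5.5 kg.
Tool frame: the origin (TCP) lies between the finger pads; the fingertips stand 11 mm ahead of it and the grasp point (between the pads) lies 8 mm behind it (tips_ahead is the distance from the TCP to the fingertips, in m); z points along the fingers, y is the line along which they close (so a half turn about z gives the same grasp; the last joint's range is limited). The gripper opens to 85 mm and grips with 20 to 120 N. Pads are 22 mm wide; open, the fingers measure 114 mm over their backs; the gripper's body (76 mm by 85 mm) begins 54 mm behind the grasp point. The pads swing forward as they close: fully open they stand 13 mm farther back than shut.
Start: joints at [1.186, 0.313, 0.046, 1.304, 0, 1.431], TCP at [0.139, 0.558, 0.242] pointing down, gripper open.
Joint ranges: [-2.76, 2.76], [-0.86, 1.69], [-1.03, 1.26], [-2.2, 2.34], [-1.47, 1.5], [-3.14, 3.14]. Speed limits (rad/s): [2.57, 2.57, 3.14, 3.14, 3.14, 3.14].

INTERFACE

Orientations are given as a unit quaternion [w, x, y, z].
In Python, from workcell import * gives the robot as it stands. The module is installed in compiled form; this text tells all that it offers.
- The arm moves only by the tool jog_arm, never from a script. Its argument "moves" is a list of rows, each an object with "fingers": the closure, from 0 (fully open) to 1 (shut); "slide": the shift along the tool's x, y, z in mm, a list of three; "angular": the turn, a rotation vector about the tool's x, y, z in degrees, a list of three. A call has 1 to 10 rows; each row is the pose to reach, as a shift and turn from the pose commanded when the call began, along the tool's axes at that moment; what a row does not reach only later rows make up. A row lasts 1/12 s, in which the tool goes at most 41.7 mm and 7.16 degrees, less where a joint would pass 70% of its speed; a pose out of reach is approached as far as the arm can. A call with a gripper value outside its range is refused whole. The fingers move at their own pace and stop on an object; "squeeze" is the grip in N (left out, the last holds). Time passes only in rows, so rows that repeat a pose let the fingers close. It gives the time, the measured TCP pose, the force, the opening and the grip force at its end, in the units of the state.
- get_state(): the state, without advancing time (a new reading comes with each control period).
- read_camera(name): name is "scene" or "top" or "wrist"; returns a dict with "color" (420x560x3 uint8, red, green, blue), "fovy" (degrees; the focal length in pixels is half the picture's height over the tangent of half this angle, whatever the lens; pixels are square), "cx", "cy" (the principal point, pixels), "D" ([k1, k2, p1, p2, k3] as OpenCV has them; the pictures are not rectified), "world_from_camera" (4x4, takes a point from camera to world coordinates); the wrist camera has in their place "tool_from_camera" (4x4, takes a point from camera to tool coordinates, whose origin is the TCP and whose axes are the flange's). Camera axes: x right, y down, z forward; pixel columns grow to the right and rows downward; lengths in m; the calibration is good to about 2 mm. A picture is of the moment at which its call begins: read the wrist's pose just before it. There is no depth.
- hand_in(): hands the job in; it is judged then, once.
Trained networks look in a picture, given as the dict that the camera call returned (one of the last four; its "shot" number tells which), for a name from the list of things; names that differ only in an ending like _2 or _b are one class to them, and where a whole thing is asked for, a point or a joint stands for the part that bears it (a point fixed in the world has none). Each returns a list of dicts, best first, with "p" (0 to 1); they miss things now and then, are a little off and sometimes report something else, mostly with a low value. They report only what shows in the picture. A call takes as long as a camera call.
- look_for(target, picture): "point" ([column, row] in pixels, amid what is visible of it).
- tip_of(target, picture): "point" ([column, row] in pixels: a listed point, or the origin of a listed thing).
The state is a dict: "clock": time; "joint_pos": joint angles; "qvel": joint speeds; "tau": joint torques, N m; "tcp_pos": TCP position; "orientation": TCP orientation; "wrist_force": force on the tool from outside, world axes, zero at the start; "ft_torque": the same for the moment, N m; "finger_gap": finger opening in m; "grip_force": force on a finger pad.
Only numpy, scipy, OpenCV 4.12 (cv2) and the standard library are available. Lean on these libraries where they do the work, as an engineer would, in place of code of your own. Each camera call takes 0.05 s, during which the arm holds its last target. There are 200 camera calls.

TASK

Tighten the loose nut of the cassette filter holder with the ratchet ring wrench: put the ring fully down over the nut and swing the handle back and forth, letting the ratchet slip on the return strokes, until the nut is pulled up to about 1.6 newton-metres, not much less and not overtightened. Then lift the wrench off, lay it flat on the tool mat and let go; keep the fingers off the nut, and leave the other things on the bench alone.

Things in the scene. Friction and masses are not known exactly. Their poses are not given: they have to be found in the camera images.
- holder: stainless cassette filter holder fixed to the bench, 120 x 222 mm on plan: feed plate on feet, white cassette, thick end plate (top 100 mm up), two upright tie rods 18 mm thick, 176 mm apart; on each rod a spacer tube (34 mm diameter, 25 mm high) on the end plate, under a flanged hex nut. Origin: centre of its underside; z up, y from the rod with the tight nut to the rod with the loose nut
- nut_mid (a point): the loose hex nut, on the rod at the holder's +y end (the nut at the -y end is already tight): 30 mm across flats, hex 15.5 mm high with a 3 mm conical top above it, on a 4 mm flange of 42 mm diameter. This point is on its axis, 7.5 mm above the flange's top face, half-way up. Its x axis is square to a flat
- rod_top (a point): top of the loose nut's tie rod, on its axis, 170 mm up. Right-hand thread: clockwise from above tightens, 3 mm per turn. The nut runs at about 0.3 N m until it meets the spacer, after an unknown 45 to 105 degrees; then it takes 0.85 N m and the gaskets yield: the torque grows by 0.7 N m per further radian (felt while turning; less when held still). Let go, the nut stays where it is
- plate_end (a point): point on the end plate's top face, on the axis of the loose nut's rod, 99.5 mm above the holder's underside while the gaskets are unloaded; it sinks about 0.5 mm per radian of the nut as the gaskets are squeezed (0.2 mm at 1.15 N m, 0.5 mm at 1.6 N m, 1.0 mm at 2.3 N m)
- grip (a point): where to hold the ratchet ring wrench: middle of its black rubber handle sleeve (140 mm long, 22 mm wide, 20 mm thick), 130 mm from the ring's axis, 10 mm above the wrench's underside (sleeve and ring have one level underside). Wrench axes: x from the ring to the handle end, z up. Weight about 0.4 kg, balance point 95 mm from the ring's axis; it lies flat on the mat, ring away from the robot
- ring_mid (a point): centre of the wrench's ratchet ring, 9 mm above its underside; turns with the ring: z up, x square to a flat of the bore. Head 60 mm in diameter; ring 18 mm high, open right through, with a six-sided bore 31.6 mm across flats, that goes down over rod and nut until it rests on the nut's flange (this point is then 1.5 mm above nut_mid)
- handle_end (a point): far end of the wrench's handle, 222 mm from the ring's axis. Swung clockwise (from above) it drives the nut; anticlockwise the ring slips in clicks of 20 degrees; up to 30 degrees of each stroke are play. Rested on the nut and swung clockwise, the bore drops over the hex once flats are parallel (within 4 degrees) and axes within 1 mm. Swing back a little before lifting off: under load it binds
- mat: grey tool mat, 320 x 260 mm, 4 mm thick, fixed; origin at the centre of its underside; x along its long side
- spanner: open-ended spanner, 160 mm long, 30 mm wide, 11 mm thick, lying on the mat beside the wrench, not needed
- spare_nut: spare flanged nut lying on the mat, 42 mm across, 20 mm high, not needed
- tube_rack: white tube rack, 75 x 160 x 80 mm high
- tip_box: pipette tip box, 122 x 82 x 75 mm high
- media_bottle: glass media bottle, 70 mm diameter, 145 mm high
- beaker: glass beaker, 72 mm diameter, 95 mm high
- clamp_ring: steel pipe clamp ring, 54 mm diameter, 14 mm high, with a small wing screw

How it is judged:
By the outcome, as a careful person would: the job done as asked, in the order asked, and still so for the second after the job is handed in, with the robot touching nothing.
It also fails if it takes over 72 s, if anything falls off the work surface, if the arm or the gripper's body presses on something with over 40 N, if the wrist force passes 120 N, or if a joint passes its speed limit or range.

## Working session

There is one attempt and no reset: what is moved stays moved. The work goes in short steps, Python scripts to look and compute and a tool call to move; the robot and the scene stay as the last step left them, time stands still between calls to the robot, and variables do not carry over. Pictures are saved under pics/ and viewed, at most 10 in all, crops included, and the job is handed in when it is done.

Besides the shell and the picture viewer there is one more tool, called after ">>>" as name([rows], argument=value, ...), one row to a line, values as JSON. jog_arm: Moves the arm, as the interface text tells. Its arguments: {"type":"object","properties":{"moves":{"type":"array","items":{"type":"object","properties":{"fingers":{"type":"number"},"slide":{"type":"array","items":{"type":"number"}},"angular":{"type":"array","items":{"type":"number"}}}}},"squeeze":{"type":"number"}},"required":["moves"]}

```bash
mkdir -p pics
cat > h.py <<'E'
from workcell import *
import numpy as np, cv2
from scipy.spatial.transform import Rotation as R
def RT(s):
    q=s["orientation"];T=np.eye(4);T[:3,:3]=R.from_quat([q[1],q[2],q[3],q[0]]).as_matrix();T[:3,3]=s["tcp_pos"];return T
def shot(n,save=None):
    s=get_state();p=read_camera(n)
    p["W"]=np.array(p["world_from_camera"]) if "world_from_camera" in p else RT(s)@np.array(p["tool_from_camera"])
    f=210/np.tan(np.radians(p["fovy"])/2);p["K"]=np.array([[f,0,p["cx"]],[0,f,p["cy"]],[0,0,1.]])
    if save: cv2.imwrite("pics/"+save,p["color"][:,:,::-1])
    return p
def ray(p,uv):
    d=cv2.undistortPoints(np.array([[uv]],float),p["K"],np.array(p["D"],float))[0,0]
    return p["W"][:3,3],p["W"][:3,:3]@np.array([d[0],d[1],1])
def atz(p,uv,z):
    o,d=ray(p,uv);return o+d*(z-o[2])/d[2]
def px(p,X):
    C=np.linalg.inv(p["W"]);r=cv2.Rodrigues(C[:3,:3])[0]
    return cv2.projectPoints(np.array([X],float),r,C[:3,3],p["K"],np.array(p["D"],float))[0][0,0]
def tri(obs):
    A=0;b=0
    for p,uv in obs:
        o,d=ray(p,uv);d=d/np.linalg.norm(d);M=np.eye(3)-np.outer(d,d);A=A+M;b=b+M@o
    return np.linalg.solve(A,b)
E
cat > a.py <<'E'
from h import *
np.set_printoptions(precision=4,suppress=True)
Z=dict(nut_mid=.138,rod_top=.17,plate_end=.0995,grip=.014,ring_mid=.013,handle_end=.014,mat=.004,holder=0.,spanner=.01,spare_nut=.014,tube_rack=.04,tip_box=.04,media_bottle=.07,beaker=.05,clamp_ring=.007)
P={n:shot(n,n+"0.png") for n in("scene","top","wrist")}
for t in Z:
    for n,p in P.items():
        r=tip_of(t,p)[:2]
        print(t,n,[(np.round(a["point"]),round(a["p"],2),atz(p,a["point"],Z[t])) for a in r])
s=get_state();print(s)
E
python3 a.py
```

```text
nut_mid scene [(array([233., 186.]), 0.71, array([ 0.5317, -0.114 ,  0.138 ]))]
nut_mid top [(array([330., 227.]), 0.46, array([ 0.5309, -0.104 ,  0.138 ]))]
nut_mid wrist []
rod_top scene [(array([236., 178.]), 0.97, array([ 0.5382, -0.1019,  0.17  ])), (array([231., 200.]), 0.27, array([ 0.6322, -0.071 ,  0.17  ]))]
rod_top top [(array([331., 227.]), 0.87, array([ 0.5297, -0.1024,  0.17  ])), (array([244., 267.]), 0.19, array([0.4279, 0.1123, 0.17  ]))]
rod_top wrist []
plate_end scene [(array([233., 197.]), 0.62, array([ 0.5322, -0.1136,  0.0995])), (array([116., 221.]), 0.49, array([ 0.7417, -0.3497,  0.0995]))]
plate_end top [(array([326., 231.]), 0.91, array([ 0.5221, -0.0967,  0.0995]))]
plate_end wrist []
grip scene [(array([317., 240.]), 0.81, array([0.5216, 0.1282, 0.014 ]))]
grip top [(array([243., 235.]), 0.78, array([0.5125, 0.1283, 0.014 ])), (array([118., 251.]), 0.6, array([0.4635, 0.4767, 0.014 ]))]
grip wrist []
ring_mid scene [(array([311., 270.]), 0.7, array([0.6358, 0.1469, 0.013 ]))]
ring_mid top [(array([236., 191.]), 0.42, array([0.6353, 0.1496, 0.013 ]))]
rin
[... 1857 characters left out ...]
263.]), 0.81, array([0.4748, 0.4727, 0.007 ])), (array([206., 221.]), 0.36, array([ 0.5533, -0.1928,  0.007 ]))]
clamp_ring top [(array([117., 254.]), 0.46, array([0.4561, 0.483 , 0.007 ]))]
clamp_ring wrist []
{'clock': 2.4, 'joint_pos': array([1.1864, 0.3132, 0.0461, 1.3036, 0.    , 1.4312]), 'qvel': array([-0.001 , -0.0018,  0.0013,  0.0004, -0.0013,  0.0004]), 'tau': array([  0.0009, -48.0454,  29.8808,   0.0006,  -0.    ,   0.    ]), 'tcp_pos': array([0.1394, 0.5579, 0.2423]), 'orientation': array([-0.    ,  0.1221,  0.9925,  0.    ]), 'wrist_force': array([ 0.0328, -0.067 ,  0.5263]), 'ft_torque': array([ 0.0061,  0.011 , -0.0174]), 'grip_force': 0.0, 'finger_gap': 0.08525883423300058}
```

```bash
python3 -c "
import cv2,numpy as np
a=cv2.imread('pics/scene0.png')[150:330,80:480];b=cv2.imread('pics/top0.png')[110:300,80:480]
cv2.imwrite('pics/c0.png',np.vstack([cv2.resize(a,(640,288)),cv2.resize(b,(640,304))]))"
```

```text
(no output)
```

View pics/c0.png

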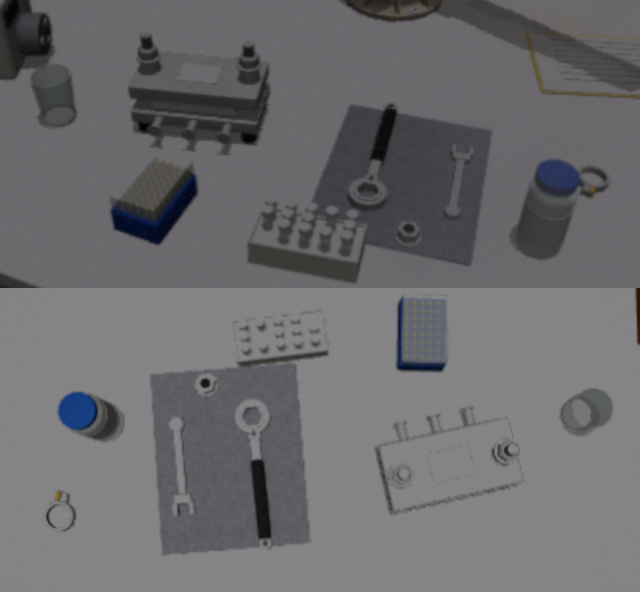

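The pictures show the holder at right, with the loose nut at about (330, 227) in the top view. The wrench lies on the mat with its ring away from the robot, at (236, 191) in the top view, and the spanner is to its left. I'm moving above the wrench.

>>> jog_arm([
  {"slide": [-469, -326, 0], "angular": [0, 0, -20], "fingers": 0},
  {"slide": [-469, -326, 0], "angular": [0, 0, -20], "fingers": 0},
  {"slide": [-469, -326, 0], "angular": [0, 0, -20], "fingers": 0},
  {"slide": [-469, -326, 0], "angular": [0, 0, -20], "fingers": 0},
  {"slide": [-469, -326, 0], "angular": [0, 0, -20], "fingers": 0},
  {"slide": [-469, -326, 0], "angular": [0, 0, -20], "fingers": 0},
  {"slide": [-469, -326, 0], "angular": [0, 0, -20], "fingers": 0},
  {"slide": [-469, -326, 0], "angular": [0, 0, -20], "fingers": 0},
  {"slide": [-469, -326, 0], "angular": [0, 0, -20], "fingers": 0},
  {"slide": [-469, -326, 0], "angular": [0, 0, -20], "fingers": 0},
])

```text
clock: 3.23
tcp_pos: [0.4104, 0.2476, 0.2427]
orientation: [0.0, -0.052, 0.999, 0.0]
wrist_force: [0.9, 0.7, 0.0]
finger_gap: 0.0853
grip_force: 0.0
```

>>> jog_arm([
  {"slide": [-92, -130, 0], "angular": [0, 0, 0], "fingers": 0},
  {"slide": [-92, -130, 0], "fingers": 0},
  {"slide": [-92, -130, 0], "fingers": 0},
  {"slide": [-92, -130, 0], "fingers": 0},
  {"slide": [-92, -130, 0], "fingers": 0},
  {"slide": [-92, -130, 0], "fingers": 0},
])

```text
schema error: expected keys fingers, slide, angular
```

```bash
cat > b.py <<'E'
from h import *
import sys
np.set_printoptions(precision=4,suppress=True)
p=shot("wrist",sys.argv[1]);print(np.array(p["tool_from_camera"]),p["fovy"])
Z=dict(nut_mid=.138,rod_top=.17,plate_end=.0995,grip=.014,ring_mid=.013,handle_end=.014,mat=.004)
for t in sys.argv[2:]:
    print(t,[(np.round(a["point"],1),round(a["p"],2),atz(p,a["point"],Z[t])) for a in tip_of(t,p)[:2]])
s=get_state();print(s["tcp_pos"],np.degrees(np.arctan2(RT(s)[1,0],RT(s)[0,0])),s["wrist_force"],s["ft_torque"],s["clock"],s["joint_pos"])
E
python3 b.py w1.png grip ring_mid handle_end rod_top nut_mid
```

```text
[[-0.0001 -0.9624 -0.2715  0.0681]
 [ 1.     -0.0002  0.0003  0.0003]
 [-0.0004 -0.2715  0.9624 -0.1317]
 [ 0.      0.      0.      1.    ]] 66.90443333542609
grip [(array([169.4, 250.8]), 0.78, array([0.5119, 0.1245, 0.014 ]))]
ring_mid [(array([179.2, 340.8]), 0.92, array([0.6429, 0.1384, 0.013 ]))]
handle_end [(array([166. , 174.7]), 0.72, array([0.4176, 0.1196, 0.014 ]))]
rod_top []
nut_mid []
[0.4087 0.2498 0.2423] -173.9864877998224 [-0.9674 -0.2044 -0.2396] [ 0.0047 -0.0533 -0.0334] 3.5333 [ 0.3805  0.1279 -0.1908  1.2526  0.0005  0.2756]
```

View pics/w1.png

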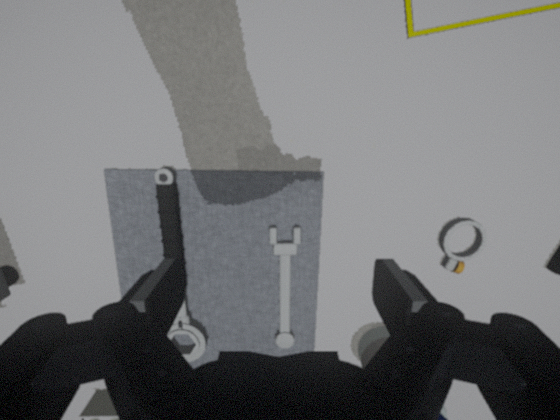

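The view shows the wrench from its handle end at (166, 175) to the ring at (180, 341), and the estimates match the top view. I'm going above the grip and lower.

>>> jog_arm([
  {"slide": [-91, -134, 100], "angular": [0, 0, 1], "fingers": 0},
  {"slide": [-91, -134, 100], "angular": [0, 0, 1], "fingers": 0},
  {"slide": [-91, -134, 100], "angular": [0, 0, 1], "fingers": 0},
  {"slide": [-91, -134, 100], "angular": [0, 0, 1], "fingers": 0},
  {"slide": [-91, -134, 100], "angular": [0, 0, 1], "fingers": 0},
  {"slide": [-91, -134, 100], "angular": [0, 0, 1], "fingers": 0},
  {"slide": [-91, -134, 100], "angular": [0, 0, 1], "fingers": 0},
])

```text
clock: 4.12
tcp_pos: [0.5129, 0.1264, 0.1414]
orientation: [-0.001, -0.044, 0.999, 0.0]
wrist_force: [-0.3, -0.2, 0.5]
finger_gap: 0.0849
grip_force: 0.0
```

```bash
python3 b.py w2.png grip ring_mid handle_end
```

```text
[[-0.0001 -0.9624 -0.2715  0.0681]
 [ 1.     -0.0002  0.0003  0.0003]
 [-0.0004 -0.2715  0.9624 -0.1317]
 [ 0.      0.      0.      1.    ]] 66.90443333542609
grip [(array([279.3, 202.7]), 0.88, array([0.5126, 0.1279, 0.014 ]))]
ring_mid [(array([283. , 331.1]), 0.67, array([0.639 , 0.1427, 0.013 ]))]
handle_end [(array([279.4,  84.6]), 0.81, array([0.4195, 0.1197, 0.014 ]))]
[0.5134 0.1272 0.1434] -174.86308993630504 [ 0.3813 -0.0213 -0.5118] [ 0.0263 -0.0176 -0.02  ] 4.3167 [ 0.0909  0.2752 -0.255   1.0393  0.0003  0.0013]
```

View pics/w2.png

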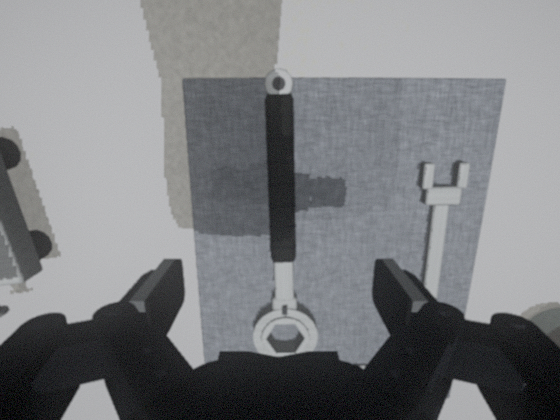

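>>> jog_arm([
  {"slide": [2, 1, 40], "angular": [0, 0, -1], "fingers": 0.55},
  {"slide": [2, 1, 70], "angular": [0, 0, -1], "fingers": 0.55},
  {"slide": [2, 1, 95], "angular": [0, 0, -1], "fingers": 0.55},
  {"slide": [2, 1, 110], "angular": [0, 0, -1], "fingers": 0.55},
  {"slide": [2, 1, 118], "angular": [0, 0, -1], "fingers": 0.55},
  {"slide": [2, 1, 120], "angular": [0, 0, -1], "fingers": 0.55},
  {"slide": [2, 1, 120], "angular": [0, 0, -1], "fingers": 0.55},
])

```text
clock: 4.9
tcp_pos: [0.5118, 0.127, 0.0228]
orientation: [0.0, -0.053, 0.999, 0.0]
wrist_force: [1.0, 0.2, -0.5]
finger_gap: 0.0387
grip_force: 0.0
```

>>> jog_arm([
  {"slide": [0, 0, 3], "angular": [0, 0, 0], "fingers": 0.55},
  {"slide": [0, 0, 5], "angular": [0, 0, 0], "fingers": 0.55},
  {"slide": [0, 0, 5.5], "angular": [0, 0, 0], "fingers": 0.55},
  {"slide": [0, 0, 5.5], "angular": [0, 0, 0], "fingers": 1},
  {"slide": [0, 0, 5.5], "angular": [0, 0, 0], "fingers": 1},
  {"slide": [0, 0, 5.5], "angular": [0, 0, 0], "fingers": 1},
  {"slide": [0, 0, 5.5], "angular": [0, 0, 0], "fingers": 1},
  {"slide": [0, 0, 5.5], "angular": [0, 0, 0], "fingers": 1},
], squeeze=100)

```text
clock: 5.57
tcp_pos: [0.5124, 0.1265, 0.0178]
orientation: [0.001, -0.052, 0.999, 0.0]
wrist_force: [-2.1, 0.8, 6.2]
finger_gap: 0.0199
grip_force: 99.0
```

>>> jog_arm([
  {"slide": [0, 0, -20], "angular": [0, 0, 0], "fingers": 1},
  {"slide": [0, 0, -60], "angular": [0, 0, 0], "fingers": 1},
  {"slide": [0, 0, -100], "angular": [0, 0, 0], "fingers": 1},
  {"slide": [-5, -30, -130], "angular": [0, 0, 0], "fingers": 1},
  {"slide": [-12, -60, -155], "angular": [0, 0, 0], "fingers": 1},
  {"slide": [-18, -90, -180], "angular": [0, 0, 0], "fingers": 1},
  {"slide": [-22, -120, -200], "angular": [0, 0, 0], "fingers": 1},
  {"slide": [-29, -155, -222], "angular": [0, 0, 0], "fingers": 1},
  {"slide": [-29, -181, -222], "angular": [0, 0, 0], "fingers": 1},
  {"slide": [-29, -181, -222], "angular": [0, 0, 0], "fingers": 1},
], squeeze=110)

```text
clock: 6.4
tcp_pos: [0.5609, -0.0559, 0.2397]
orientation: [0.001, -0.049, 0.999, -0.002]
wrist_force: [0.1, -0.1, -3.7]
finger_gap: 0.0194
grip_force: 108.4
```

```bash
cat > c.py <<'E'
from h import *
import sys
np.set_printoptions(precision=4,suppress=True)
t=sys.argv[1]
P={n:shot(n,n+t+".png") for n in("wrist","top","scene")}
s=get_state();T=RT(s);z=s["tcp_pos"][2]-.0178
Z=dict(nut_mid=.138,rod_top=.17,ring_mid=z+.013,grip=z+.014,handle_end=z+.014)
for k in Z:
  for n,p in P.items():
    r=[a for a in tip_of(k,p) if a["p"]>.3][:1]
    for a in r:
        X=atz(p,a["point"],Z[k]);print(k,n,np.round(a["point"],1),round(a["p"],2),X,"tool",(T[:3,:3].T@(X-T[:3,3])))
print(s["tcp_pos"],np.degrees(np.arctan2(T[1,0],T[0,0])),s["wrist_force"],s["ft_torque"],s["clock"])
E
python3 c.py 3; python3 -c "
import cv2,numpy as np
a=cv2.imread('pics/wrist3.png');b=cv2.imread('pics/top3.png')[140:280,180:400]
cv2.imwrite('pics/c3.png',np.hstack([cv2.resize(a,(420,315)),cv2.resize(b,(380,315))]))"
```

```text
nut_mid wrist [214.8 168. ] 0.73 [ 0.5328 -0.1055  0.138 ] tool [ 0.0309 -0.052   0.0997]
nut_mid top [142.3 193.5] 0.39 [0.6126 0.3793 0.138 ] tool [-0.0984  0.422   0.1   ]
rod_top wrist [204.2 179.5] 0.79 [ 0.5354 -0.106   0.17  ] tool [ 0.0284 -0.0527  0.0677]
rod_top top [210.4 167.8] 0.33 [0.6754 0.2005 0.17  ] tool [-0.1423  0.2378  0.0677]
ring_mid top [307.3 162.1] 0.48 [ 0.6808 -0.0393  0.2329] tool [-0.1229 -0.0012  0.0045]
ring_mid scene [235.2 192.5] 0.44 [ 0.6776 -0.036   0.2329] tool [-0.1201  0.0024  0.0045]
grip wrist [277.4 268.5] 0.58 [ 0.5614 -0.0558  0.2339] tool [-0.0024 -0.0054  0.0038]
grip scene [250.5 161.7] 0.77 [ 0.5431 -0.0557  0.2339] tool [ 0.0158 -0.0034  0.0038]
handle_end wrist [278.2  50.6] 0.88 [ 0.4672 -0.0648  0.2339] tool [ 0.0922 -0.0046  0.004 ]
handle_end scene [260.  144.8] 0.66 [ 0.4555 -0.0661  0.2339] tool [ 0.104  -0.0046  0.0041]
[ 0.5585 -0.0507  0.2377] -174.08900898592765 [ 0.4711  0.5203 -4.1256] [ 0.0417  0.1921 -0.0398] 6.55
```

View pics/c3.png

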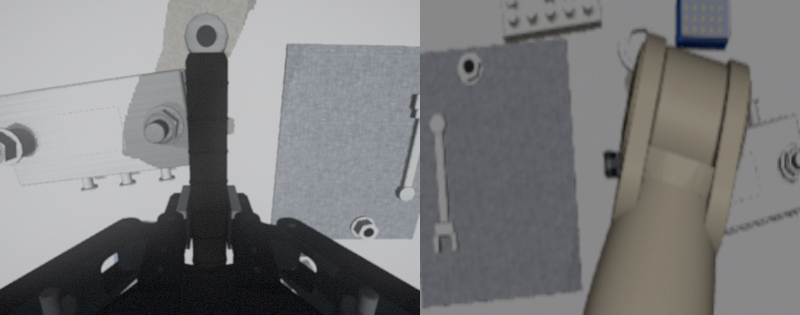

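The wrist crop shows the loose nut and rod left of the handle, at about (205, 180) in the full picture, with the handle end at (278, 51). I'm re-measuring now that the arm has settled.

```bash
cat > d.py <<'E'
from h import *
import sys
np.set_printoptions(precision=4,suppress=True)
s=get_state();T=RT(s);z=s["tcp_pos"][2]-.0178
Z=dict(nut_mid=.138,rod_top=.17,grip=z+.014,handle_end=z+.014,ring_mid=z+.013)
for i in range(2):
  p=shot("wrist",f"wrist{sys.argv[1]}.png")
  for k in sys.argv[2:] or Z:
    for a in tip_of(k,p)[:1]:
        X=atz(p,a["point"],Z[k]);print(k,np.round(a["point"],1),round(a["p"],2),X,"tool",(T[:3,:3].T@(X-T[:3,3])))
print(s["tcp_pos"],np.degrees(np.arctan2(T[1,0],T[0,0])),T[:3,2],s["wrist_force"],s["ft_torque"],s["clock"])
E
python3 d.py 4
```

```text
nut_mid [208.5 170.6] 0.93 [ 0.5337 -0.1045  0.138 ] tool [ 0.0313 -0.0509  0.1008]
rod_top [194.1 181.5] 0.78 [ 0.5359 -0.1069  0.17  ] tool [ 0.0293 -0.0535  0.0688]
grip [275.1 268.2] 0.94 [ 0.5589 -0.0518  0.235 ] tool [ 0.0007 -0.0011  0.0038]
handle_end [275.6  50.1] 0.61 [ 0.4661 -0.0611  0.235 ] tool [ 0.094  -0.0006  0.0038]
nut_mid [205.5 174.3] 0.77 [ 0.5366 -0.1067  0.138 ] tool [ 0.0286 -0.0533  0.1008]
rod_top [194.5 184.2] 0.97 [ 0.5376 -0.1067  0.17  ] tool [ 0.0276 -0.0534  0.0688]
grip [276.7 267.5] 0.85 [ 0.5584 -0.0512  0.235 ] tool [ 0.0011 -0.0004  0.0038]
handle_end [277.3  50.5] 0.92 [ 0.4661 -0.0605  0.235 ] tool [ 0.0938 -0.      0.0038]
[ 0.5595 -0.0507  0.2388] -174.02275688162422 [ 0.0001  0.0001 -1.    ] [ 0.6895  0.2273 -4.3061] [-0.0203  0.1659  0.0487] 7.3
```

```bash
python3 -c "
import cv2
a=cv2.imread('pics/wrist4.png')[120:240,140:260];cv2.imwrite('pics/c4.png',cv2.resize(cv2.convertScaleAbs(a,alpha=1.3),(600,600),interpolation=cv2.INTER_CUBIC))"
```

```text
(no output)
```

View pics/c4.png

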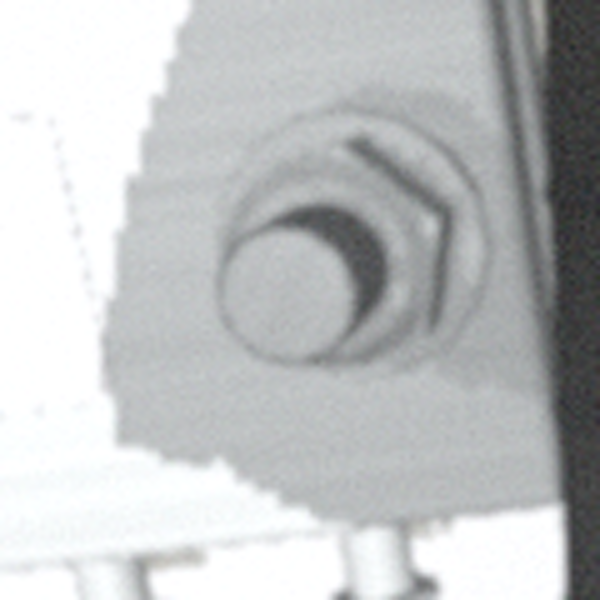

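The zoomed crop shows the rod top disc centred at (197.4, 179) and the flange circle at (211.6, 168.4). One hex corner is at (229, 162), with edges running from (211, 148) to (229, 162) to (226.5, 185).

Run:
```python
from h import *
np.set_printoptions(precision=4,suppress=True)
p=shot("wrist");s=get_state();print(s["tcp_pos"],s["clock"])
print(atz(p,(197.4,179),.17),atz(p,(211.6,168.4),.1296))
q=[atz(p,u,.147) for u in((211,148),(229,162),(226.5,185))]
for a,b in zip(q,q[1:]): print(b-a,np.degrees(np.arctan2(*(b-a)[1::-1])))
```

```text
[ 0.5594 -0.0507  0.2388] 7.95
[ 0.534  -0.1049  0.17  ] [ 0.5332 -0.104   0.1296]
[0.0084 0.0131 0.    ] 57.20444666959937
[ 0.0166 -0.0007  0.    ] -2.57542840721389
```

>>> jog_arm([
  {"slide": [30, -18, 0], "angular": [0, 0, -5], "fingers": 1},
  {"slide": [65, -40, 0], "angular": [0, 0, -10], "fingers": 1},
  {"slide": [100, -60, 0], "angular": [0, 0, -15], "fingers": 1},
  {"slide": [130, -80, 0], "angular": [0, 0, -19], "fingers": 1},
  {"slide": [152, -92.5, 0], "angular": [0, 0, -19], "fingers": 1},
  {"slide": [152, -92.5, 10], "angular": [0, 0, -19], "fingers": 1},
  {"slide": [152, -92.5, 20], "angular": [0, 0, -19], "fingers": 1},
  {"slide": [152, -92.5, 20], "angular": [0, 0, -19], "fingers": 1},
  {"slide": [152, -92.5, 20], "angular": [0, 0, -19], "fingers": 1},
])

```text
clock: 8.7
tcp_pos: [0.418, -0.1579, 0.218]
orientation: [-0.0, -0.217, 0.976, 0.001]
wrist_force: [-0.5, 0.1, -2.9]
finger_gap: 0.0196
grip_force: 108.4
```

```bash
python3 c.py 5; python3 -c "
import cv2,numpy as np
a=cv2.imread('pics/top5.png')[170:270,280:400];b=cv2.imread('pics/scene5.png')[130:230,180:300]
cv2.imwrite('pics/c5.png',np.hstack([cv2.resize(a,(400,333),interpolation=2),cv2.resize(b,(400,333),interpolation=2)]))"
```

```text
nut_mid top [334.5 230.3] 0.52 [ 0.5223 -0.1147  0.138 ] tool [-0.1122 -0.0046  0.0809]
nut_mid scene [235.1 185.6] 0.41 [ 0.5294 -0.1083  0.138 ] tool [-0.1213 -0.0018  0.0809]
rod_top top [332.1 225.2] 0.65 [ 0.5337 -0.1051  0.17  ] tool [-0.1266 -0.0007  0.0489]
rod_top scene [234.7 186.1] 0.59 [ 0.5733 -0.0879  0.17  ] tool [-0.1698 -0.002   0.049 ]
ring_mid wrist [274.9  51.9] 0.48 [ 0.3339 -0.1983  0.2141] tool [ 0.0939 -0.0005  0.0048]
ring_mid top [254.2 139. ] 0.74 [0.7399 0.0892 0.2141] tool [-0.3957  0.0879  0.0049]
ring_mid scene [240.  164.2] 0.7 [ 0.5355 -0.0888  0.2141] tool [-0.1352  0.0133  0.0048]
grip wrist [276.3 265.5] 0.74 [ 0.4161 -0.1595  0.2151] tool [ 0.003  -0.0002  0.0038]
grip top [353.7 272.9] 0.88 [ 0.4181 -0.1519  0.2151] tool [-0.0021  0.0059  0.0038]
grip scene [235.  135.8] 0.77 [ 0.4056 -0.1631  0.2151] tool [0.014  0.001  0.0038]
handle_end wrist [275.6  48.5] 0.56 [ 0.3328 -0.1985  0.2151] tool [ 0.0949 -0.0003  0.0038]
handle_end scene [235.5 123. ] 0.58 [ 0.3344 -0.1945  0.2151] tool [0.0918 0.0028 0.0038]
[ 0.4187 -0.1581  0.2189] -154.93547045120218 [-0.5116 -0.0943 -3.5548] [-0.0473  0.101   0.0058] 8.85
```

View pics/c5.png

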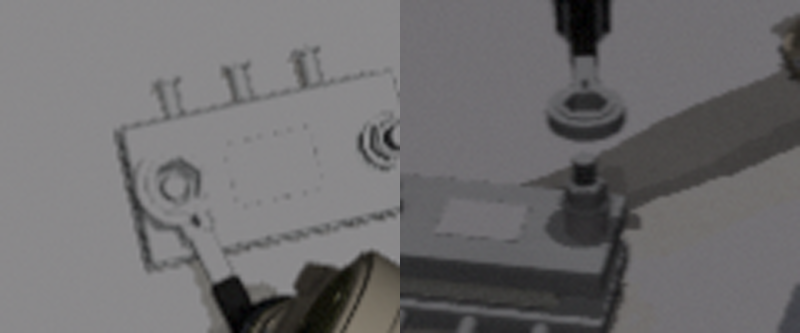

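Both views show the ring above the rod, centred within about a pixel. I'm checking this by projection.

Run:
```python
from h import *
np.set_printoptions(precision=2,suppress=True)
s=get_state();T=RT(s);r=T@np.array([-.128,0,.0048-.009,1]) # ring top face centre
rod=np.array([.5336,-.1045,.17]);print(r[:3]*1000)
for n in("top","scene"):
    p=shot(n);u=px(p,r[:3]);v=px(p,rod)
    J=np.array([px(p,r[:3]+d)-u for d in np.eye(3)[:2]*.001])
    print(n,"ringtop pred",u,"rodtop pred",v,"px per mm x,y",J)
print(s["clock"])
p=shot("top");g=p["color"][215:240,320:345].mean(2).astype(int);print(g)
```

```text
[ 533.92 -104.5   223.03]
top ringtop pred [334.23 224.02] rodtop pred [331.85 225.23] px per mm x,y [[-0.   -0.42]
 [-0.42 -0.  ]]
scene ringtop pred [234.59 159.72] rodtop pred [235.33 176.8 ] px per mm x,y [[-0.16  0.19]
 [ 0.35  0.08]]
9.6
[[137 137 137 137 137 137 136 137 137 137 137 137 137 138 137 138 137 137
  136 137 137 137 137 138 137]
 [137 138 137 139 138 137 137 138 132 133 138 137 137 137 138 137 137 134
  135 137 138 136 137 137 137]
 [137 137 132 133 138 138 138 137 132 134 137 137 133 119 111 128 137 134
  136 137 137 137 138 137 137]
 [136 132 127 134 137 131 133 137 137 138 130 120 109  91  76  95 119 134
  137 137 137 137 137 136 137]
 [137 120 126 139 137 125 128 136 131 120 109  94  86  90  86  73  84 110
  130 138 137 138 137 136 138]
 [130 115 126 137 136 131 133 127 106  87  79  76  89  89  86  88  86  83
  102 121 133 133 133 137 138]
 [113 117 133 138 134 135 133 108  74  88 101 101 111 104  95  91  97  95
   81  85 114 128 134 137 137]
 [ 96 122 137 138 131 133 130 110 105 110 114 125 123 114 103  91  99 102
   95  71 108 133 137 137 137]
 [ 81 122 137 13
[... 1069 characters left out ...]
31 125 121 127 125 130 135 128 128 134
  137 137 137 137 128 132 138]
 [ 92  71  70  88  83 107 129 136 138 128 121 128 132 135 134 129 128 119
  109 110 128 137 121 128 137]
 [ 92  67  70  93  95  89 106 123 132 137 137 137 137 138 137 137 137 105
   61  65 120 137 132 127 133]
 [ 99  79  75  99 109  99  89  94 109 122 133 137 137 137 136 137 132 117
   85  64 106 132 137 127 131]
 [104  93  80 104 124 108  92  87  86  98 110 114 116 117 118 131 133 134
  102  68  96 128 138 132 130]
 [107  89  75  98 131 127 103  90  90  92  88  86  89  95  87 117 135 137
  123 114 121 132 133 127 128]
 [117  82  64  92 127 137 128 118 118 118 118 103 109 106  79 105 132 137
  137 137 135 135 135 128 134]]
```

>>> jog_arm([
  {"slide": [0.6, -1.4, 15], "angular": [0, 0, 0], "fingers": 1},
  {"slide": [0.6, -1.4, 30], "angular": [0, 0, 0], "fingers": 1},
  {"slide": [0.6, -1.4, 45], "angular": [0, 0, 0], "fingers": 1},
  {"slide": [0.6, -1.4, 53], "angular": [0, 0, 0], "fingers": 1},
  {"slide": [0.6, -1.4, 56], "angular": [0, 0, 0], "fingers": 1},
  {"slide": [0.6, -1.4, 58], "angular": [0, 0, 0], "fingers": 1},
  {"slide": [0.6, -1.4, 60], "angular": [0, 0, 0], "fingers": 1},
  {"slide": [0.6, -1.4, 60], "angular": [0, 0, 0], "fingers": 1},
])

```text
clock: 10.42
tcp_pos: [0.4184, -0.1603, 0.1593]
orientation: [0.0, -0.216, 0.976, -0.0]
wrist_force: [-0.4, -0.4, -2.2]
finger_gap: 0.0191
grip_force: 108.7
```

```bash
cat > s.py <<'E'
from h import *
np.set_printoptions(precision=4,suppress=True)
s=get_state();T=RT(s);r=T@np.array([-.128,0,0.0138,1]);F=s["wrist_force"]
d=r[:3]-s["tcp_pos"]
print("tcp",s["tcp_pos"],"yaw",np.degrees(np.arctan2(T[1,0],T[0,0]))%360,"ringUnder",r[:3],"F",F,"M",s["ft_torque"],"Mz about nut",s["ft_torque"][2]-(d[0]*F[1]-d[1]*F[0]),s["clock"],"q",s["joint_pos"])
E
python3 s.py
```

```text
tcp [ 0.4184 -0.1603  0.1593] yaw 204.9715714421088 ringUnder [ 0.5345 -0.1063  0.1456] F [-0.4131 -0.4428 -2.178 ] M [-0.0374  0.1679  0.0412] Mz about nut 0.07023330923710519 10.4167 q [-0.5455  0.1142 -0.4166  1.0389  0.0001 -0.9813]
```

>>> jog_arm([
  {"slide": [0, 0, 1], "angular": [0, 0, 0], "fingers": 1},
  {"slide": [0, 0, 2], "angular": [0, 0, 0], "fingers": 1},
  {"slide": [0, 0, 3], "angular": [0, 0, 0], "fingers": 1},
  {"slide": [0, 0, 3], "angular": [0, 0, 0], "fingers": 1},
])

```text
clock: 10.75
tcp_pos: [0.4185, -0.1604, 0.1566]
orientation: [0.001, -0.216, 0.976, -0.001]
wrist_force: [-2.4, -0.6, 2.9]
finger_gap: 0.0191
grip_force: 109.5
```

```bash
python3 s.py
```

```text
tcp [ 0.4185 -0.1604  0.1566] yaw 204.96185958855375 ringUnder [ 0.5345 -0.1064  0.1429] F [-2.3879 -0.6122  2.8559] M [ 0.0082 -0.0391 -0.0142] Mz about nut -0.07212265990474157 10.75 q [-0.5456  0.116  -0.4217  1.0313  0.0001 -0.9813]
```

>>> jog_arm([
  {"slide": [0.9, 0.4, 0.5], "angular": [0, 0, 0], "fingers": 1},
  {"slide": [0.6, 9.3, 0.5], "angular": [0, 0, 4], "fingers": 1},
  {"slide": [-0.4, 18.2, 0.5], "angular": [0, 0, 8], "fingers": 1},
  {"slide": [-1.9, 27.0, 0.5], "angular": [0, 0, 12], "fingers": 1},
  {"slide": [-4.1, 35.7, 0.5], "angular": [0, 0, 16], "fingers": 1},
  {"slide": [-6.8, 44.2, 0.5], "angular": [0, 0, 20], "fingers": 1},
])

```text
clock: 11.25
tcp_pos: [0.4056, -0.1176, 0.1557]
orientation: [0.0, -0.041, 0.999, -0.001]
wrist_force: [-0.3, -2.5, 0.7]
finger_gap: 0.0193
grip_force: 109.2
```

```bash
python3 s.py
```

```text
tcp [ 0.4056 -0.1176  0.1557] yaw 184.72732335627154 ringUnder [ 0.5332 -0.1071  0.1419] F [-0.3184 -2.5399  0.6889] M [-0.6296 -0.2198 -0.1153] Mz about nut 0.2053766465033821 11.25 q [-0.4718  0.068  -0.478   1.023  -0.0014 -0.5543]
```

>>> jog_arm([
  {"slide": [-0.3, 8.9, 1], "angular": [0, 0, 4], "fingers": 1},
  {"slide": [-1.3, 17.8, 1], "angular": [0, 0, 8], "fingers": 1},
  {"slide": [-2.8, 26.6, 1], "angular": [0, 0, 12], "fingers": 1},
  {"slide": [-5, 35.3, 1], "angular": [0, 0, 16], "fingers": 1},
  {"slide": [-7.7, 43.8, 1], "angular": [0, 0, 20], "fingers": 1},
])

```text
clock: 11.67
tcp_pos: [0.4093, -0.0731, 0.1547]
orientation: [0.0, 0.133, 0.991, -0.001]
wrist_force: [-2.0, -2.8, 1.7]
finger_gap: 0.0196
grip_force: 109.5
```

```bash
python3 s.py
```

```text
tcp [ 0.4093 -0.0731  0.1547] yaw 164.73293979049686 ringUnder [ 0.5328 -0.1069  0.141 ] F [-2.0424 -2.8125  1.6876] M [-0.7862 -0.0006 -0.1836] Mz about nut 0.2325683644774172 11.6667 q [-0.3692  0.0568 -0.4927  1.0203 -0.0018 -0.1027]
```

Run:
```python
from h import *
a=shot("scene");b=shot("top")
cv2.imwrite('pics/c6.png',np.hstack([cv2.resize(a["color"][130:230,180:300],(400,333),interpolation=2),cv2.resize(b["color"][170:270,280:400],(400,333),interpolation=2)])[:,:,::-1])
for p in(a,b):
  for z in(.1385,.145,.152): print(px(p,[.5336,-.1045,z]))
```

```text
[235.72083442 186.58670283]
[235.63987526 184.59048619]
[235.5523059  182.42728267]
[330.53029322 225.83387901]
[330.79716371 225.71269982]
[331.08762792 225.5808051 ]
```

View pics/c6.png

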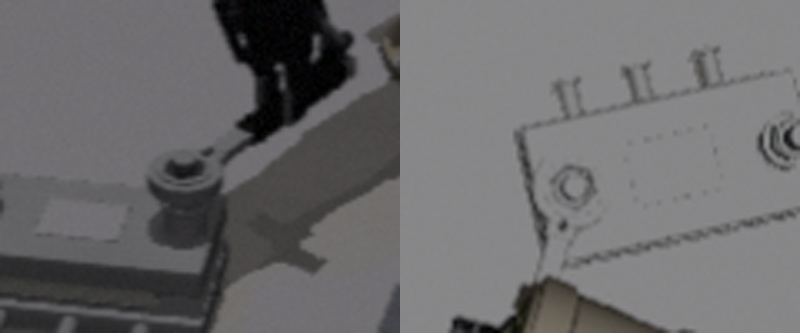

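The ring sits around the rod, resting on top of the nut but not yet fully seated. I'm swinging further with a little more down-force.

>>> jog_arm([
  {"slide": [0.1, 8.3, 2], "angular": [0, 0, 4], "fingers": 1},
  {"slide": [-0.9, 17.2, 2], "angular": [0, 0, 8], "fingers": 1},
  {"slide": [-2.4, 26, 2], "angular": [0, 0, 12], "fingers": 1},
  {"slide": [-4.6, 34.7, 2], "angular": [0, 0, 16], "fingers": 1},
  {"slide": [-7.3, 43.2, 2], "angular": [0, 0, 20], "fingers": 1},
  {"slide": [-10.7, 51.5, 2], "angular": [0, 0, 24], "fingers": 1},
])

```text
clock: 12.27
tcp_pos: [0.4328, -0.0258, 0.1529]
orientation: [0.0, 0.335, 0.942, -0.0]
wrist_force: [-4.8, -0.3, 6.6]
finger_gap: 0.0192
grip_force: 110.1
```

```bash
python3 s.py
```

```text
tcp [ 0.4328 -0.0258  0.1529] yaw 140.91213593997009 ringUnder [ 0.5322 -0.1066  0.1391] F [-4.8154 -0.2709  6.5575] M [-0.5852  0.2275 -0.0798] Mz about nut 0.335783518750691 12.2667 q [-0.2448  0.0928 -0.4578  1.0201 -0.0006  0.4374]
```

>>> jog_arm([
  {"slide": [-0.2, -5.6, -2], "angular": [0, 1, -2.5], "fingers": 1},
  {"slide": [-0.5, -11.2, -4], "angular": [0, 2, -5], "fingers": 1},
  {"slide": [-0.5, -11.2, -6], "angular": [0, 3, -5], "fingers": 1},
  {"slide": [-0.5, -11.2, -6], "angular": [0, 3, -5], "fingers": 1},
  {"slide": [-0.5, -11.2, -6], "angular": [0, 3, -5], "fingers": 1},
])

```text
clock: 12.68
tcp_pos: [0.427, -0.0354, 0.1588]
orientation: [-0.024, 0.293, 0.956, 0.009]
wrist_force: [-1.6, 0.0, 6.3]
finger_gap: 0.0196
grip_force: 109.7
```

```bash
python3 s.py
```

```text
tcp [ 0.427  -0.0354  0.1588] yaw 145.9742610978401 ringUnder [ 0.5324 -0.1065  0.1385] F [-1.6037  0.0464  6.3276] M [-0.7105 -0.3646 -0.2144] Mz about nut -0.10530009269264286 12.6833 q [-0.283   0.1151 -0.4181  1.0854  0.0183  0.3105]
```

>>> jog_arm([
  {"slide": [-0.3, 8.9, 0.5], "angular": [-0.2, 0, 4], "fingers": 1},
  {"slide": [-1.3, 17.8, 0.5], "angular": [-0.4, 0, 8], "fingers": 1},
  {"slide": [-2.8, 26.6, 0.5], "angular": [-0.6, 0, 12], "fingers": 1},
  {"slide": [-5, 35.3, 0.4], "angular": [-0.8, 0, 16], "fingers": 1},
  {"slide": [-7.7, 43.8, 0.3], "angular": [-1, 0, 20], "fingers": 1},
])

```text
clock: 13.1
tcp_pos: [0.4573, -0.0024, 0.1574]
orientation: [-0.024, 0.455, 0.89, 0.013]
wrist_force: [-1.9, -1.1, 1.8]
finger_gap: 0.0195
grip_force: 109.4
```

```bash
python3 s.py; python3 d.py 7 handle_end
```

```text
tcp [ 0.4573 -0.0024  0.1574] yaw 125.84108706808199 ringUnder [ 0.5317 -0.1054  0.1368] F [-1.8529 -1.0581  1.7707] M [-0.6929  0.0205  0.2694] Mz about nut 0.5390588703893 13.1 q [-0.2048  0.161  -0.3673  1.0812  0.037   0.7398]
handle_end [274.4  55.9] 0.98 [0.4018 0.0731 0.1536] tool [ 0.0933 -0.0008  0.0088]
handle_end [276.7  53.5] 0.74 [0.4018 0.0741 0.1536] tool [ 0.0942 -0.0002  0.0088]
[ 0.4573 -0.0024  0.1574] 125.84108706808199 [-0.0303  0.0441 -0.9986] [-1.8529 -1.0581  1.7707] [-0.6929  0.0205  0.2694] 13.1
```

>>> jog_arm([
  {"slide": [0, -2, 2], "angular": [0, 0, -1], "fingers": 1},
  {"slide": [0, -2, 4], "angular": [0, 0, -1], "fingers": 1},
  {"slide": [0, -2, 5], "angular": [0, 0, -1], "fingers": 1},
  {"slide": [0, -2, 5], "angular": [0, 0, -1], "fingers": 1},
])

```text
clock: 13.63
tcp_pos: [0.4555, -0.0031, 0.1532]
orientation: [-0.023, 0.445, 0.895, 0.014]
wrist_force: [-2.8, 5.2, 6.9]
finger_gap: 0.0195
grip_force: 110.2
```

```bash
python3 s.py
```

```text
tcp [ 0.4555 -0.0031  0.1532] yaw 127.12414959631602 ringUnder [ 0.5322 -0.1043  0.1325] F [-2.8036  5.1656  6.8758] M [ 0.3816 -0.1326  0.222 ] Mz about nut 0.10944517226671649 13.6333 q [-0.2085  0.1598 -0.38    1.0685  0.0391  0.7137]
```

>>> jog_arm([
  {"slide": [1.5, -4, 0], "angular": [0, 0, -2], "fingers": 1},
  {"slide": [1.5, 4, 0], "angular": [0, 0, 2], "fingers": 1},
  {"slide": [1.5, 9, 0], "angular": [0, 0, 4], "fingers": 1},
  {"slide": [1.3, 13, 0], "angular": [-0.2, 0, 6], "fingers": 1},
  {"slide": [0.5, 18, 0], "angular": [-0.3, 0, 8], "fingers": 1},
  {"slide": [0.5, 18, 0], "angular": [-0.3, 0, 8], "fingers": 1},
])

```text
clock: 14.13
tcp_pos: [0.471, 0.0073, 0.1534]
orientation: [-0.021, 0.507, 0.861, 0.014]
wrist_force: [0.8, 1.9, 3.9]
finger_gap: 0.0194
grip_force: 109.7
```

```bash
python3 s.py
```

```text
tcp [0.471  0.0073 0.1534] yaw 119.00964667788872 ringUnder [ 0.5327 -0.1039  0.1331] F [0.7655 1.9042 3.8706] M [-0.5501 -0.6035  0.1995] Mz about nut -0.0030070764493553004 14.1333 q [-0.1813  0.1826 -0.351   1.0675  0.0417  0.8826]
```

>>> jog_arm([
  {"slide": [0, 4.5, 1], "angular": [-0.1, 0, 2], "fingers": 1},
  {"slide": [0, 9, 2], "angular": [-0.2, 0, 4], "fingers": 1},
  {"slide": [-0.6, 13.4, 3], "angular": [-0.3, 0, 6], "fingers": 1},
  {"slide": [-1.2, 17.8, 4], "angular": [-0.4, 0, 8], "fingers": 1},
  {"slide": [-2, 22.2, 4], "angular": [-0.5, 0, 10], "fingers": 1},
  {"slide": [-2.8, 26.6, 4], "angular": [-0.6, 0, 12], "fingers": 1},
])

```text
clock: 14.63
tcp_pos: [0.494, 0.0192, 0.1486]
orientation: [-0.022, 0.594, 0.804, 0.017]
wrist_force: [0.8, 6.0, 3.3]
finger_gap: 0.0192
grip_force: 109.3
```

```bash
python3 s.py;python3 - <<'E'
from h import *
a=shot("scene")
b=shot("top")
cv2.imwrite('pics/c8.png',np.hstack([cv2.resize(a["color"][150:220,205:275],(400,400),interpolation=2),cv2.resize(b["color"][190:260,300:370],(400,400),interpolation=2)])[:,:,::-1])
for z in(.1296,.1476,.145,.163,.17): print(z,px(a,[.5336,-.1045,z]))
E
```

```text
tcp [0.494  0.0192 0.1486] yaw 107.05728365629751 ringUnder [ 0.5313 -0.1022  0.1277] F [0.7583 6.0047 3.3158] M [ 0.6102 -0.402   0.4415] Mz about nut 0.12562098195560195 14.6333 q [-0.1538  0.2232 -0.3121  1.059   0.0507  1.1187]
0.1296 [235.83113305 189.30066634]
0.1476 [235.60739586 183.78864218]
0.145 [235.63987526 184.59048619]
0.163 [235.41389278 178.99956008]
0.17 [235.32529839 176.80003741]
```

View pics/c8.png

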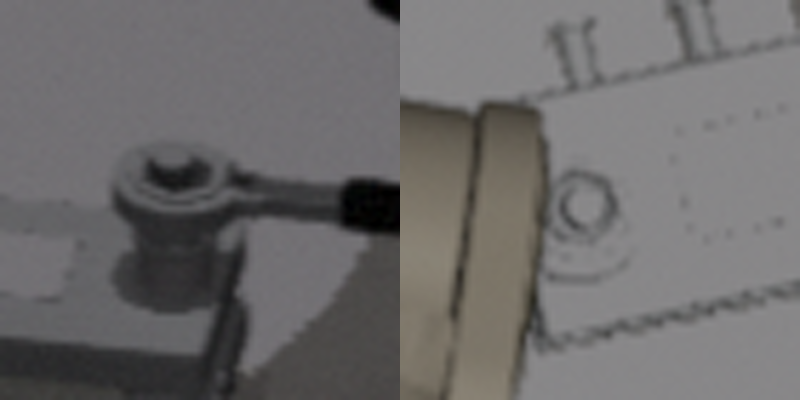

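The ring looks partly down: its top face is at about row 181 and should be near 184 when seated. The handle side is pressed lower than the ring. I'm levelling it, easing it outward and wiggling.

>>> jog_arm([
  {"slide": [1, 0, -1], "angular": [0, 1.5, 0], "fingers": 1},
  {"slide": [2, -4, -2], "angular": [0, 3, -2], "fingers": 1},
  {"slide": [2, -8, -2], "angular": [0, 3, -4], "fingers": 1},
  {"slide": [2, -4, -2], "angular": [0, 3, -2], "fingers": 1},
  {"slide": [2, 0, -2], "angular": [0, 3, 0], "fingers": 1},
  {"slide": [2, 0, -2], "angular": [0, 3, 0], "fingers": 1},
])

```text
clock: 15.23
tcp_pos: [0.4949, 0.02, 0.1513]
orientation: [-0.042, 0.594, 0.803, 0.033]
wrist_force: [1.4, 3.4, 4.2]
finger_gap: 0.0194
grip_force: 109.3
```

```bash
python3 s.py
```

```text
tcp [0.4949 0.02   0.1513] yaw 107.0035728674 ringUnder [ 0.5317 -0.1003  0.124 ] F [1.4332 3.4147 4.206 ] M [-0.0486 -0.639   0.3402] Mz about nut 0.04205723655118915 15.2333 q [-0.1788  0.2363 -0.2911  1.0896  0.0958  1.0932]
```

```bash
cat > pitch.py <<'E'
from h import *
C=None
u=[];u0=[]
for i in range(4):
    p=shot("wrist");a=tip_of("handle_end",p)
    if a: u.append(a[0]["point"])
u=np.median(u,0);s=get_state();T=RT(s)
print("obs",u)
for psi in range(-4,13,2):
    c,sn=np.cos(np.radians(psi)),np.sin(np.radians(psi))
    X=T@np.array([.094*c+.0038*sn,0,.0038*c-.094*sn*-1*-1,1])
    print(psi,np.round(px(p,X[:3]),1),end=" ")
E
python3 pitch.py
```

```text
obs [277.6   66.65]
-4 [276.5  56.8] -2 [276.4  54.5] 0 [276.4  52.3] 2 [276.4  50.3] 4 [276.3  48.6] 6 [276.3  47.1] 8 [276.2  46. ] 10 [276.2  45.1] 12 [276.2  44.5]
```

>>> jog_arm([
  {"slide": [-1, 0, -5], "angular": [0, 2.5, 0], "fingers": 1},
  {"slide": [-2, 0, -9], "angular": [0, 5, 0], "fingers": 1},
  {"slide": [-2, 0, -9], "angular": [0, 5, 0], "fingers": 1},
  {"slide": [-2, 0, -9], "angular": [0, 5, 0], "fingers": 1},
], squeeze=120)

```text
clock: 15.97
tcp_pos: [0.4944, 0.0171, 0.1595]
orientation: [-0.078, 0.593, 0.8, 0.058]
wrist_force: [1.4, 5.3, 3.9]
finger_gap: 0.0188
grip_force: 120.0
```

```bash
python3 s.py; python3 pitch.py
```

```text
tcp [0.4944 0.0171 0.1595] yaw 106.92849496345268 ringUnder [ 0.5302 -0.1005  0.1213] F [1.4029 5.3416 3.8537] M [ 0.2916 -0.6392  0.2969] Mz about nut -0.05930348384441181 15.9667 q [-0.2279  0.2625 -0.246   1.16    0.168   1.0392]
obs [277.4   71.65]
-4 [276.5  56.8] -2 [276.5  54.4] 0 [276.4  52.2] 2 [276.4  50.3] 4 [276.4  48.5] 6 [276.3  47.1] 8 [276.3  45.9] 10 [276.2  45. ] 12 [276.2  44.4]
```

Run:
```python
from h import *
a=shot("scene");w=shot("wrist")
R2=cv2.resize
i=np.vstack([np.hstack([R2(a["color"][140:215,210:310],(480,360),interpolation=2)*1.0,R2(w["color"][20:300,200:350],(193,360))*1.0])])
cv2.imwrite('pics/c9.png',np.clip(i*1.5,0,255)[:,:,::-1])
```

```text
[ WARN:0@1.724] global loadsave.cpp:1063 imwrite_ Unsupported depth image for selected encoder is fallbacked to CV_8U.
```

View pics/c9.png

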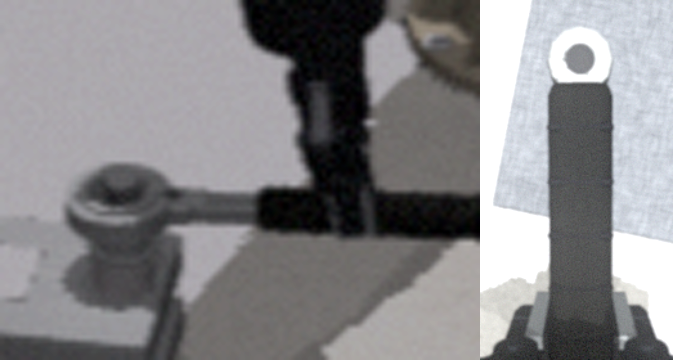

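The scene crop shows the wrench nearly level, with its shaft centre line from about (170, 205) to (470, 210) in the crop. I'll work out its height and pitch from that.

Run:
```python
from h import *
np.set_printoptions(precision=1,suppress=True)
a=shot("scene")
o=np.array([.5336,-.1045,0]);y=np.radians(107);h=np.array([np.cos(y),np.sin(y),0])
f=lambda X:(px(a,X)-[210,140])*4.8
for zr,pt in((.1296,0),(.138,0),(.147,0),(.147,-4),(.150,-6),(.138,-4)):
    print(zr,pt,[f(o+h*d+np.array([0,0,zr+.009+d*np.tan(np.radians(pt))])) for d in(0,.04,.08,.13,.17)], "topface",f(o+[0,0,zr+.018]))
print(f(o+[0,0,.17]))
```

```text
0.1296 0 [array([123.5, 223.5]), array([194.7, 227.2]), array([266.2, 231. ]), array([355.8, 235.8]), array([427.7, 239.7])] topface [122.9 210.2]
0.138 0 [array([123. , 211.1]), array([194.5, 214.8]), array([266.2, 218.6]), array([356.2, 223.4]), array([428.4, 227.3])] topface [122.4 197.7]
0.147 0 [array([122.4, 197.7]), array([194.2, 201.4]), array([266.3, 205.2]), array([356.6, 210. ]), array([429.1, 213.9])] topface [121.9 184.2]
0.147 -4 [array([122.4, 197.7]), array([194.3, 205.6]), array([266.2, 213.6]), array([356.2, 223.5]), array([428.1, 231.5])] topface [121.9 184.2]
0.15 -6 [array([122.2, 193.2]), array([194.3, 203.2]), array([266.2, 213.3]), array([356.1, 225.9]), array([427.9, 235.9])] topface [121.7 179.7]
0.138 -4 [array([123. , 211.1]), array([194.5, 219. ]), array([266.2, 226.9]), array([355.8, 236.8]), array([427.4, 244.8])] topface [122.4 197.7]
[121.6 176.6]
```

>>> jog_arm([
  {"slide": [1.5, 0, 0.3], "angular": [0, 0, 0], "fingers": 1},
  {"slide": [1.2, 8.9, 0.3], "angular": [-0.8, 0, 3.9], "fingers": 1},
  {"slide": [0.3, 17.8, 0.1], "angular": [-1.5, 0, 7.8], "fingers": 1},
  {"slide": [-1.2, 26.6, -0.2], "angular": [-2.3, 0, 11.8], "fingers": 1},
  {"slide": [-3.4, 35.3, -0.7], "angular": [-3, 0, 15.7], "fingers": 1},
  {"slide": [-6.1, 43.8, -1.2], "angular": [-3.8, 0, 19.6], "fingers": 1},
])

```text
clock: 17.02
tcp_pos: [0.5389, 0.0241, 0.1595]
orientation: [-0.066, 0.723, 0.684, 0.07]
wrist_force: [3.3, 3.9, 3.4]
finger_gap: 0.019
grip_force: 119.6
```

```bash
python3 s.py
```

```text
tcp [0.5389 0.0241 0.1595] yaw 86.78774606591107 ringUnder [ 0.532  -0.0987  0.1215] F [3.3255 3.9158 3.3931] M [ 0.0832 -0.7231  0.3363] Mz about nut -0.045098361703325374 17.0167 q [-0.2078  0.2902 -0.2064  1.1039  0.1905  1.4162]
```

>>> jog_arm([
  {"slide": [1.5, 1.2, 0.8], "angular": [0, 0, 0], "fingers": 1},
  {"slide": [1.5, 1.2, 0.8], "angular": [0, 0, 0], "fingers": 1},
  {"slide": [1.2, 10.1, 0.7], "angular": [-0.8, 0, 3.9], "fingers": 1},
  {"slide": [0.3, 19, 0.6], "angular": [-1.5, 0, 7.8], "fingers": 1},
  {"slide": [-1.2, 27.8, 0.3], "angular": [-2.3, 0, 11.8], "fingers": 1},
  {"slide": [-3.4, 36.5, -0.2], "angular": [-3, 0, 15.7], "fingers": 1},
  {"slide": [-6.1, 45, -0.7], "angular": [-3.8, 0, 19.6], "fingers": 1},
])

```text
clock: 17.6
tcp_pos: [0.5823, 0.0151, 0.1577]
orientation: [-0.054, 0.83, 0.549, 0.079]
wrist_force: [3.6, 0.1, -1.8]
finger_gap: 0.0192
grip_force: 119.4
```

```bash
python3 s.py; python3 pitch.py
```

```text
tcp [0.5823 0.0151 0.1577] yaw 66.95084644646393 ringUnder [ 0.5341 -0.0981  0.1199] F [ 3.6292  0.123  -1.8101] M [-0.2418 -0.5933  1.2321] Mz about nut 0.8271629196853578 17.6 q [-0.2062  0.3223 -0.1657  1.0477  0.188   1.7699]
obs [276.15  69.45]
-4 [277.5  57.6] -2 [277.5  55.3] 0 [277.5  53.2] 2 [277.5  51.2] 4 [277.5  49.5] 6 [277.5  48.1] 8 [277.4  46.9] 10 [277.4  46. ] 12 [277.4  45.5]
```

>>> jog_arm([
  {"slide": [-0.4, -4, 2], "angular": [0.3, 0, -2], "fingers": 1},
  {"slide": [-0.8, -6.7, 4], "angular": [0.5, 0, -3], "fingers": 1},
  {"slide": [-1.1, -6.7, 6], "angular": [0.5, 0, -3], "fingers": 1},
  {"slide": [-1.5, -6.7, 8], "angular": [0.5, 0, -3], "fingers": 1},
  {"slide": [-1.5, -6.7, 8], "angular": [0.5, 0, -3], "fingers": 1},
])

```text
clock: 18.42
tcp_pos: [0.577, 0.0175, 0.151]
orientation: [-0.054, 0.815, 0.571, 0.079]
wrist_force: [4.1, -3.3, 1.6]
finger_gap: 0.0189
grip_force: 119.7
```

```bash
python3 s.py; python3 pitch.py
```

```text
tcp [0.577  0.0175 0.151 ] yaw 70.00328843227766 ringUnder [ 0.5349 -0.0982  0.1131] F [ 4.0587 -3.3247  1.618 ] M [-1.2672 -0.5589  0.5987] Mz about nut -0.01038023069104932 18.4167 q [-0.2047  0.3212 -0.1846  1.0355  0.1891  1.7181]
obs [276.1   70.85]
-4 [277.   57.7] -2 [277.   55.4] 0 [277.   53.3] 2 [276.9  51.3] 4 [276.9  49.6] 6 [276.9  48.2] 8 [276.9  47. ] 10 [276.8  46.2] 12 [276.8  45.6]
```

>>> jog_arm([
  {"slide": [-0.8, 1, 2], "angular": [0, 0, 0], "fingers": 1},
  {"slide": [-1.2, 2, 4], "angular": [0, 0, 0], "fingers": 1},
  {"slide": [-1.6, 0, 6], "angular": [0, 0, -1], "fingers": 1},
  {"slide": [-1.8, 3, 7], "angular": [0, 0, 1], "fingers": 1},
  {"slide": [-1.8, 2, 7], "angular": [0, 0, 0], "fingers": 1},
  {"slide": [-1.8, 2, 7], "angular": [0, 0, 0], "fingers": 1},
])

```text
clock: 19.32
tcp_pos: [0.5774, 0.0174, 0.1434]
orientation: [-0.056, 0.815, 0.572, 0.078]
wrist_force: [0.5, -0.9, 4.6]
finger_gap: 0.019
grip_force: 120.1
```

```bash
python3 s.py; python3 pitch.py
```

```text
tcp [0.5774 0.0174 0.1434] yaw 70.14639257959831 ringUnder [ 0.5356 -0.0983  0.1054] F [ 0.5025 -0.9019  4.5624] M [-0.9827  0.0788  0.3672] Mz about nut 0.27141185789556305 19.3167 q [-0.2053  0.3297 -0.1925  1.0223  0.1903  1.7144]
obs [278.9  70.9]
-4 [277.2  57.7] -2 [277.2  55.3] 0 [277.2  53.2] 2 [277.2  51.3] 4 [277.1  49.6] 6 [277.1  48.1] 8 [277.1  46.9] 10 [277.1  46.1] 12 [277.   45.5]
```

>>> jog_arm([
  {"slide": [-0.2, 0, 1], "angular": [0, 0, 0], "fingers": 1},
  {"slide": [-0.4, -2, 2], "angular": [0, 0, -1], "fingers": 1},
  {"slide": [-0.4, 0, 2], "angular": [0, 0, 0], "fingers": 1},
  {"slide": [-0.4, 0, 2], "angular": [0, 0, 0], "fingers": 1},
])

```text
clock: 20.05
tcp_pos: [0.5778, 0.0175, 0.1415]
orientation: [-0.056, 0.816, 0.571, 0.079]
wrist_force: [-2.0, 2.6, 6.5]
finger_gap: 0.0193
grip_force: 120.2
```

```bash
python3 s.py; python3 pitch.py
python3 - <<'E'
from h import *
np.set_printoptions(precision=1,suppress=True)
a=shot("scene");cv2.imwrite('pics/c10.png',cv2.resize(np.clip(a["color"][145:220,205:305]*1.5,0,255).astype(np.uint8)[:,:,::-1],(800,600),interpolation=2))
o=np.array([.5345,-.104,0]);y=np.radians(70);h=np.array([np.cos(y),np.sin(y),0])
f=lambda X:(px(a,X)-[205,145])*8
for zr,pt in((.1296,0),(.1296,-3),(.136,0),(.145,0)):
    print(zr,pt,[f(o+h*d+np.array([0,0,zr+.009+d*np.tan(np.radians(pt))])) for d in(0,.04,.08,.13,.17)], "topface",f(o+[0,0,zr+.018]))
print(f(o+[0,0,.17]))
E
```

```text
tcp [0.5778 0.0175 0.1415] yaw 69.95518362335366 ringUnder [ 0.5356 -0.098   0.1034] F [-2.0313  2.5579  6.4629] M [-0.3074  0.7343  0.0061] Mz about nut 0.34856702674749673 20.05 q [-0.2054  0.3314 -0.195   1.0175  0.1913  1.7177]
obs [278.55  73.8 ]
-4 [277.   57.7] -2 [277.   55.3] 0 [277.   53.2] 2 [276.9  51.3] 4 [276.9  49.6] 6 [276.9  48.1] 8 [276.9  46.9] 10 [276.8  46.1] 12 [276.8  45.5] 0.1296 0 [array([246. , 334.2]), array([332.4, 380.9]), array([421.7, 429.2]), array([537.6, 491.9]), array([633.9, 543.9])] topface [245.1 312. ]
0.1296 -3 [array([246. , 334.2]), array([332.5, 386.1]), array([421.8, 439.6]), array([537.4, 508.9]), array([633.1, 566.3])] topface [245.1 312. ]
0.136 0 [array([245.4, 318.5]), array([332. , 365.1]), array([421.6, 413.2]), array([537.9, 475.8]), array([634.5, 527.7])] topface [244.4 296.2]
0.145 0 [array([244.4, 296.2]), array([331.5, 342.6]), array([421.4, 390.6]), array([538.2, 453. ]), array([635.3, 504.7])] topface [243.5 273.7]
[242.8 256.1]
```

View pics/c10.png

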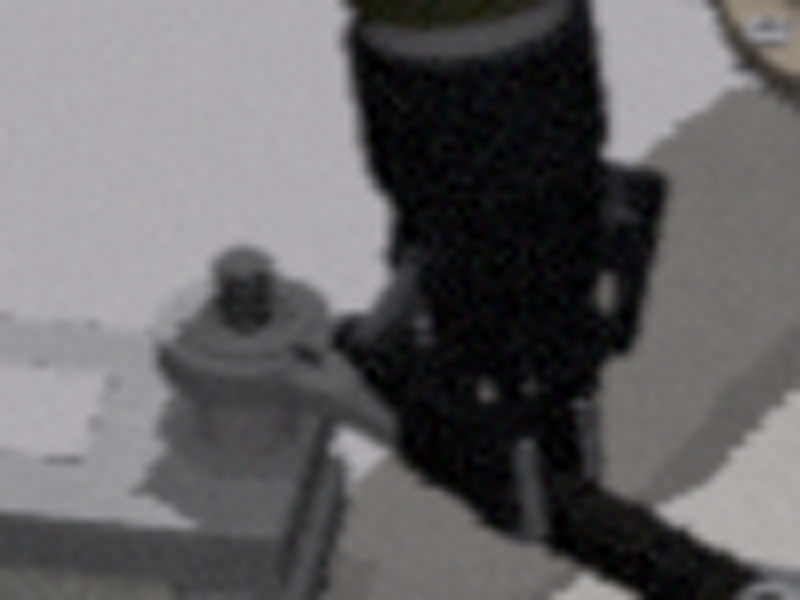

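The ring is down on the flange: its top face centre is at about (245, 315) in the crop, against 312 predicted for the seated height. Next is the return stroke, anticlockwise about the nut axis.

>>> jog_arm([
  {"slide": [-0.6, -15.6, -1.7], "angular": [1.35, 0, -6.9], "fingers": 1},
  {"slide": [-3.4, -31, -2.2], "angular": [2.7, 0, -13.7], "fingers": 1},
  {"slide": [-8, -45.9, -3.1], "angular": [4.05, 0, -20.6], "fingers": 1},
  {"slide": [-14.4, -60.1, -4.4], "angular": [5.4, 0, -27.5], "fingers": 1},
  {"slide": [-22.4, -73.4, -6], "angular": [6.75, 0, -34.3], "fingers": 1},
  {"slide": [-32, -85.6, -7.8], "angular": [8.1, 0, -41.2], "fingers": 1},
  {"slide": [-42.9, -96.6, -10], "angular": [9.45, 0, -48.1], "fingers": 1},
  {"slide": [-55, -106.1, -12.4], "angular": [10.8, 0, -54.9], "fingers": 1},
  {"slide": [-68.3, -114, -15], "angular": [12.15, 0, -61.8], "fingers": 1},
  {"slide": [-68.3, -114, -15], "angular": [12.15, 0, -61.8], "fingers": 1},
])

```text
clock: 21.33
tcp_pos: [0.4444, -0.0105, 0.1427]
orientation: [-0.091, 0.396, 0.913, 0.037]
wrist_force: [-4.1, 0.6, 2.4]
finger_gap: 0.0189
grip_force: 119.8
```

```bash
cat > s.py <<'E'
from h import *
np.set_printoptions(precision=4,suppress=True)
s=get_state();T=RT(s);y=np.arctan2(T[1,0],T[0,0]);h=np.array([np.cos(y),np.sin(y),0]);t=np.array([h[1],-h[0],0])
F=s["wrist_force"];c=np.array([.5336,-.1029]);e=s["tcp_pos"][:2]-c
d=-e
print("tcp",s["tcp_pos"],"toolyaw",np.degrees(y)%360,"posyaw",np.degrees(np.arctan2(e[1],e[0]))%360,"r",np.hypot(*e),"tilt",np.degrees(np.arcsin(T[:2,2]@h[:2])),"side",np.degrees(np.arcsin(T[:2,2]@t[:2])))
print("F out,cw,z",F@h,F@t,F[2],"M",s["ft_torque"],"Mz nut",s["ft_torque"][2]-(d[0]*F[1]-d[1]*F[0]),s["clock"])
E
python3 s.py
```

```text
tcp [ 0.4444 -0.0105  0.1427] toolyaw 133.1289926868563 posyaw 133.98156105210725 r 0.12839975822972768 tilt 11.2392570617151 side -0.26940111329379807
F out,cw,z 3.2382996233395334 -2.536980225409834 2.384758676626645 M [-0.3268  0.3844 -0.2655] Mz nut 0.053998648981324504 21.3333
```

>>> jog_arm([
  {"slide": [-0.4, -15.6, -0.2], "angular": [1.35, 0, -6.9], "fingers": 1},
  {"slide": [-3.2, -31, -0.7], "angular": [2.7, 0, -13.7], "fingers": 1},
  {"slide": [-7.8, -45.9, -1.6], "angular": [4.05, 0, -20.6], "fingers": 1},
  {"slide": [-14.2, -60.1, -2.9], "angular": [5.4, 0, -27.5], "fingers": 1},
  {"slide": [-22.2, -73.4, -4.5], "angular": [6.75, 0, -34.3], "fingers": 1},
  {"slide": [-31.8, -85.6, -6.3], "angular": [8.1, 0, -41.2], "fingers": 1},
  {"slide": [-42.7, -96.6, -8.5], "angular": [9.45, 0, -48.1], "fingers": 1},
  {"slide": [-54.8, -106.1, -10.9], "angular": [10.8, 0, -54.9], "fingers": 1},
  {"slide": [-68.1, -114, -13.5], "angular": [12.15, 0, -61.8], "fingers": 1},
  {"slide": [-68.1, -114, -13.5], "angular": [12.15, 0, -61.8], "fingers": 1},
])

```text
clock: 22.17
tcp_pos: [0.4084, -0.1414, 0.1433]
orientation: [-0.1, -0.139, 0.985, -0.016]
wrist_force: [-11.6, -7.4, 3.8]
finger_gap: 0.0186
grip_force: 119.9
```

```bash
python3 s.py
```

```text
tcp [ 0.4084 -0.1414  0.1433] toolyaw 195.98777344259005 posyaw 197.09385856643098 r 0.1310314811142752 tilt 11.589570119203588 side -0.23324662421002257
F out,cw,z 13.213298888420157 -3.913732685897759 3.8356334764432183 M [-1.3477  1.305  -0.4619] Mz nut 0.017416491578437276 22.1667
```

>>> jog_arm([
  {"slide": [1.5, 0, 0.3], "angular": [0, 0, 0], "fingers": 1},
  {"slide": [1, 11.3, 0.2], "angular": [-1, 0, 4.9], "fingers": 1},
  {"slide": [-0.5, 22.6, 0], "angular": [-2, 0, 9.8], "fingers": 1},
  {"slide": [-2.8, 33.6, -0.6], "angular": [-3, 0, 14.7], "fingers": 1},
  {"slide": [-6.1, 44.5, -1.3], "angular": [-4, 0, 19.6], "fingers": 1},
  {"slide": [-10.5, 54.9, -2.1], "angular": [-5, 0, 24.5], "fingers": 1},
  {"slide": [-15.5, 65, -3.2], "angular": [-6, 0, 29.4], "fingers": 1},
])

```text
clock: 22.75
tcp_pos: [0.4069, -0.0727, 0.1432]
orientation: [-0.098, 0.125, 0.987, 0.011]
wrist_force: [-6.1, -12.0, 2.0]
finger_gap: 0.0191
grip_force: 119.9
```

```bash
sed -i 's/.5336,-.1029/.5333,-.1055/' s.py; python3 s.py
```

```text
tcp [ 0.4069 -0.0727  0.1432] toolyaw 165.53464006005748 posyaw 165.4659457377202 r 0.1306288396906993 tilt 11.344670258333764 side -0.19576161861699795
F out,cw,z 2.924170181938606 -13.13865899762706 2.0079486198621708 M [-2.4579  0.551  -0.0178] Mz nut 1.6989200220148257 22.75
```

```bash
python3 - <<'E'
from h import *
p=shot("scene")
for k in("plate_end","nut_mid","rod_top"): print(k,[(np.round(a["point"],1),round(a["p"],2)) for a in tip_of(k,p)[:1]])
E
python3 s.py
```

```text
plate_end [(array([232.6, 198. ]), 0.86)]
nut_mid [(array([234.8, 185.3]), 0.62)]
rod_top [(array([232.9, 177.7]), 0.59)]
tcp [ 0.4069 -0.0729  0.1432] toolyaw 165.78760029561818 posyaw 165.52733456299023 r 0.13058577071554844 tilt 11.343989621734197 side -0.1678631296127213
F out,cw,z 4.508079655425353 -8.877966164974374 2.4344999334414696 M [-1.7796  0.6661 -0.4192] Mz nut 0.7428327916475805 22.95
```

>>> jog_arm([
  {"slide": [0, 2.3, 0], "angular": [-0.2, 0, 1], "fingers": 1},
  {"slide": [-0.1, 4.5, 0], "angular": [-0.4, 0, 2], "fingers": 1},
  {"slide": [-0.2, 6.8, 0], "angular": [-0.6, 0, 2.9], "fingers": 1},
  {"slide": [-0.3, 9.1, 0], "angular": [-0.8, 0, 3.9], "fingers": 1},
  {"slide": [-0.5, 11.3, 0], "angular": [-1, 0, 4.9], "fingers": 1},
])

```text
clock: 23.37
tcp_pos: [0.41, -0.0624, 0.1431]
orientation: [-0.098, 0.166, 0.981, 0.015]
wrist_force: [-7.7, -8.7, 2.3]
finger_gap: 0.0192
grip_force: 119.9
```

```bash
python3 s.py
```

```text
tcp [ 0.41   -0.0624  0.1431] toolyaw 160.75659299103924 posyaw 160.74440853488852 r 0.13065386244861393 tilt 11.333966348428238 side -0.19762771946223334
F out,cw,z 4.431663529327188 -10.71302787077154 2.323951720779825 M [-2.1588  0.6649  0.0127] Mz nut 1.4125617799416694 23.3667
```

>>> jog_arm([
  {"slide": [0, 1.2, 0], "angular": [-0.1, 0, 0.5], "fingers": 1},
  {"slide": [0, 2.3, 0], "angular": [-0.2, 0, 1], "fingers": 1},
  {"slide": [0, 3.4, 0], "angular": [-0.3, 0, 1.5], "fingers": 1},
  {"slide": [-0.1, 4.5, 0], "angular": [-0.4, 0, 2], "fingers": 1},
  {"slide": [-0.1, 5.7, 0], "angular": [-0.5, 0, 2.5], "fingers": 1},
  {"slide": [-0.2, 6.8, 0], "angular": [-0.6, 0, 2.9], "fingers": 1},
  {"slide": [-0.2, 7.9, 0], "angular": [-0.7, 0, 3.4], "fingers": 1},
  {"slide": [-0.3, 9.1, 0], "angular": [-0.8, 0, 3.9], "fingers": 1},
  {"slide": [-0.4, 10.2, 0], "angular": [-0.9, 0, 4.4], "fingers": 1},
  {"slide": [-0.5, 11.3, 0], "angular": [-1, 0, 4.9], "fingers": 1},
])

```text
clock: 24.2
tcp_pos: [0.4141, -0.052, 0.143]
orientation: [-0.097, 0.209, 0.973, 0.019]
wrist_force: [-6.9, -8.7, 2.6]
finger_gap: 0.0189
grip_force: 119.9
```

```bash
python3 s.py
```

```text
tcp [ 0.4141 -0.052   0.143 ] toolyaw 155.7919888769932 posyaw 155.83903295624143 r 0.1306519883646969 tilt 11.314583223208954 side -0.19168363765301993
F out,cw,z 2.6845622808966767 -10.78418411744233 2.6257021568828156 M [-2.306   0.7007  0.0104] Mz nut 1.419056990867187 24.2
```

>>> jog_arm([
  {"slide": [0, 2.3, 0], "angular": [-0.2, 0, 1], "fingers": 1},
  {"slide": [-0.1, 4.5, 0], "angular": [-0.4, 0, 2], "fingers": 1},
  {"slide": [-0.2, 6.8, 0], "angular": [-0.6, 0, 2.9], "fingers": 1},
  {"slide": [-0.3, 9.1, -0.1], "angular": [-0.8, 0, 3.9], "fingers": 1},
  {"slide": [-0.5, 11.3, -0.1], "angular": [-1, 0, 4.9], "fingers": 1},
  {"slide": [-0.7, 13.6, -0.1], "angular": [-1.2, 0, 5.9], "fingers": 1},
  {"slide": [-0.9, 15.8, -0.2], "angular": [-1.4, 0, 6.9], "fingers": 1},
  {"slide": [-1.2, 18.1, -0.2], "angular": [-1.6, 0, 7.8], "fingers": 1},
  {"slide": [-1.6, 20.3, -0.3], "angular": [-1.8, 0, 8.8], "fingers": 1},
  {"slide": [-1.9, 22.6, -0.4], "angular": [-2, 0, 9.8], "fingers": 1},
])

```text
clock: 25.03
tcp_pos: [0.4251, -0.0322, 0.143]
orientation: [-0.094, 0.293, 0.951, 0.028]
wrist_force: [-7.3, -8.9, 1.5]
finger_gap: 0.0188
grip_force: 120.0
```

```bash
python3 s.py
```

```text
tcp [ 0.4251 -0.0322  0.143 ] toolyaw 145.78502025523323 posyaw 145.86395832226395 r 0.13070248215324168 tilt 11.286277058063753 side -0.15403274393003805
F out,cw,z 1.0520062565209771 -11.505159519294393 1.484900119984779 M [-2.3385  0.8404  0.1526] Mz nut 1.6561408777730389 25.0333
```

>>> jog_arm([
  {"slide": [0, 0.6, 0], "angular": [0, 0, 0.25], "fingers": 1},
  {"slide": [0, 1.2, 0], "angular": [-0.1, 0, 0.5], "fingers": 1},
  {"slide": [0, 1.8, 0], "angular": [-0.1, 0, 0.8], "fingers": 1},
  {"slide": [0, 2.4, 0], "angular": [-0.2, 0, 1], "fingers": 1},
  {"slide": [0, 3, 0], "angular": [-0.3, 0, 1.3], "fingers": 1},
  {"slide": [-0.1, 3.6, 0], "angular": [-0.3, 0, 1.6], "fingers": 1},
  {"slide": [-0.1, 4.2, 0], "angular": [-0.4, 0, 1.8], "fingers": 1},
])

```text
clock: 25.62
tcp_pos: [0.4275, -0.0288, 0.1429]
orientation: [-0.094, 0.308, 0.946, 0.029]
wrist_force: [-6.5, -9.9, 1.9]
finger_gap: 0.0194
grip_force: 120.0
```

```bash
python3 s.py
```

```text
tcp [ 0.4275 -0.0288  0.1429] toolyaw 143.98374874678763 posyaw 144.0508890228327 r 0.130658839997768 tilt 11.28196469464881 side -0.11548819024977651
F out,cw,z -0.584863291420137 -11.797816282133756 1.917295265701874 M [-2.3439  0.7762  0.1927] Mz nut 1.734227535933561 25.6167
```

The horizontal moments show that the moment reference lies about 0.19 m behind the TCP. With the tool tilted 11°, that changes the torque estimate, so I'm correcting for it.

```bash
python3 - <<'E'
import re
t=open('s.py').read()
t+='''
for L in(.17,.19,.21):
    ref=s["tcp_pos"]-L*T[:3,2];r=np.r_[c,s["tcp_pos"][2]]-ref
    print("L",L,"M at nut",s["ft_torque"]-np.cross(r,F+[0,0,3.8]))
'''
open('s.py','w').write(t)
E
python3 s.py
```

```text
tcp [ 0.4275 -0.0288  0.1429] toolyaw 143.98374874678763 posyaw 144.0508890228327 r 0.130658839997768 tilt 11.28196469464881 side -0.11548819024977651
F out,cw,z -0.584863291420137 -11.797816282133756 1.917295265701874 M [-2.3439  0.7762  0.1927] Mz nut 1.734227535933561 25.6167
L 0.17 M at nut [-0.3674  0.1484  1.3417]
L 0.19 M at nut [-0.1864  0.0033  1.2955]
L 0.21 M at nut [-0.0055 -0.1417  1.2493]
```

>>> jog_arm([
  {"slide": [0, 2.3, 0], "angular": [-0.2, 0, 1], "fingers": 1},
  {"slide": [-0.1, 4.5, 0], "angular": [-0.4, 0, 2], "fingers": 1},
  {"slide": [-0.2, 6.8, 0], "angular": [-0.6, 0, 2.9], "fingers": 1},
  {"slide": [-0.3, 9.1, -0.1], "angular": [-0.8, 0, 3.9], "fingers": 1},
  {"slide": [-0.5, 11.3, -0.1], "angular": [-1, 0, 4.9], "fingers": 1},
  {"slide": [-0.7, 13.6, -0.1], "angular": [-1.2, 0, 5.9], "fingers": 1},
  {"slide": [-0.9, 15.8, -0.2], "angular": [-1.4, 0, 6.9], "fingers": 1},
  {"slide": [-1.2, 18.1, -0.2], "angular": [-1.6, 0, 7.8], "fingers": 1},
  {"slide": [-1.6, 20.3, -0.3], "angular": [-1.8, 0, 8.8], "fingers": 1},
  {"slide": [-1.9, 22.6, -0.4], "angular": [-2, 0, 9.8], "fingers": 1},
])

```text
clock: 26.45
tcp_pos: [0.4423, -0.0117, 0.1429]
orientation: [-0.091, 0.389, 0.916, 0.038]
wrist_force: [-5.9, -9.5, 1.3]
finger_gap: 0.0189
grip_force: 120.0
```

```bash
python3 s.py
```

```text
tcp [ 0.4423 -0.0117  0.1429] toolyaw 133.97012124862334 posyaw 134.1485123970643 r 0.13071601193609475 tilt 11.26661508786124 side -0.09520809028354205
F out,cw,z -2.745085318354336 -10.906874752489937 1.2718205908794444 M [-2.5443  0.7747  0.3545] Mz nut 1.7812783098650848 26.45
L 0.17 M at nut [-0.5969  0.1276  1.4182]
L 0.19 M at nut [-0.4238 -0.0029  1.3755]
L 0.21 M at nut [-0.2506 -0.1334  1.3328]
```

>>> jog_arm([
  {"slide": [-0.2, 2.3, 0], "angular": [-0.2, 0, 1], "fingers": 1},
  {"slide": [-0.4, 4.5, 0], "angular": [-0.4, 0, 2], "fingers": 1},
  {"slide": [-0.6, 6.8, 0], "angular": [-0.6, 0, 2.9], "fingers": 1},
  {"slide": [-0.8, 9.1, -0.1], "angular": [-0.8, 0, 3.9], "fingers": 1},
  {"slide": [-1, 11.3, -0.1], "angular": [-1, 0, 4.9], "fingers": 1},
  {"slide": [-1.2, 13.6, -0.1], "angular": [-1.2, 0, 5.9], "fingers": 1},
  {"slide": [-1.4, 15.8, -0.2], "angular": [-1.4, 0, 6.9], "fingers": 1},
  {"slide": [-1.7, 18.1, -0.2], "angular": [-1.6, 0, 7.8], "fingers": 1},
  {"slide": [-2.1, 20.3, -0.3], "angular": [-1.8, 0, 8.8], "fingers": 1},
  {"slide": [-2.4, 22.6, -0.4], "angular": [-2, 0, 9.8], "fingers": 1},
])

```text
clock: 27.28
tcp_pos: [0.4596, 0.0025, 0.1427]
orientation: [-0.087, 0.467, 0.879, 0.046]
wrist_force: [-7.3, -9.4, 2.4]
finger_gap: 0.0191
grip_force: 120.1
```

```bash
python3 s.py
```

```text
tcp [0.4596 0.0025 0.1427] toolyaw 123.99309973461573 posyaw 124.30032738178699 r 0.13076828399223345 tilt 11.311134318696562 side -0.08652377809208911
F out,cw,z -3.7037586232175186 -11.272645484897112 2.431211155023971 M [-2.4467  1.0651  0.4771] Mz nut 1.9537950563007673 27.2833
L 0.17 M at nut [-0.3825  0.194   1.577 ]
L 0.19 M at nut [-0.2188  0.0375  1.5326]
L 0.21 M at nut [-0.0551 -0.119   1.4883]
```

>>> jog_arm([
  {"slide": [0, 1.2, 0], "angular": [-0.1, 0, 0.5], "fingers": 1},
  {"slide": [0, 2.3, 0], "angular": [-0.2, 0, 1], "fingers": 1},
  {"slide": [0, 3.4, 0], "angular": [-0.3, 0, 1.5], "fingers": 1},
  {"slide": [-0.1, 4.5, 0], "angular": [-0.4, 0, 2], "fingers": 1},
  {"slide": [-0.1, 5.7, 0], "angular": [-0.5, 0, 2.5], "fingers": 1},
])

```text
clock: 27.7
tcp_pos: [0.4643, 0.0057, 0.1428]
orientation: [-0.086, 0.486, 0.868, 0.048]
wrist_force: [-8.3, -8.1, 3.6]
finger_gap: 0.0191
grip_force: 120.2
```

```bash
python3 s.py
```

```text
tcp [0.4643 0.0057 0.1428] toolyaw 121.47303165977775 posyaw 121.83053311382487 r 0.1308578190152783 tilt 11.320260014276977 side -0.08234288811213128
F out,cw,z -2.5787066663430984 -11.26710832695442 3.552126958300669 M [-2.3414  1.1253  0.433 ] Mz nut 1.9094829777564906 27.7
L 0.17 M at nut [-0.3851  0.1257  1.5329]
L 0.19 M at nut [-0.2511 -0.0516  1.4886]
L 0.21 M at nut [-0.1171 -0.2289  1.4443]
```

>>> jog_arm([
  {"slide": [0, 2.1, 0], "angular": [-0.2, 0, 0.9], "fingers": 1},
  {"slide": [-0.1, 4.2, 0], "angular": [-0.4, 0, 1.8], "fingers": 1},
  {"slide": [-0.2, 6.4, 0], "angular": [-0.6, 0, 2.7], "fingers": 1},
  {"slide": [-0.2, 8.5, 0], "angular": [-0.8, 0, 3.7], "fingers": 1},
  {"slide": [-0.4, 10.7, -0.1], "angular": [-0.9, 0, 4.6], "fingers": 1},
  {"slide": [-0.6, 12.8, -0.1], "angular": [-1.1, 0, 5.5], "fingers": 1},
  {"slide": [-0.8, 15, -0.2], "angular": [-1.3, 0, 6.5], "fingers": 1},
  {"slide": [-1, 17.2, -0.2], "angular": [-1.5, 0, 7.5], "fingers": 1},
])

```text
clock: 28.37
tcp_pos: [0.4796, 0.0138, 0.1428]
orientation: [-0.083, 0.543, 0.834, 0.053]
wrist_force: [-7.8, -8.6, 3.1]
finger_gap: 0.0192
grip_force: 120.2
```

```bash
python3 s.py
```

```text
tcp [0.4796 0.0138 0.1428] toolyaw 113.81074563108778 posyaw 114.25259901723182 r 0.13082892247452613 tilt 11.301628944471657 side -0.07805338859961757
F out,cw,z -4.705259569802012 -10.56946212681635 3.0683973914699973 M [-2.3767  1.235   0.6345] Mz nut 2.0219852555126083 28.3667
L 0.17 M at nut [-0.3372  0.2149  1.6688]
L 0.19 M at nut [-0.1936  0.0515  1.6272]
L 0.21 M at nut [-0.0501 -0.1119  1.5857]
```

>>> jog_arm([
  {"slide": [-0.5, -9.1, 0], "angular": [0.8, 0, -3.9], "fingers": 1},
  {"slide": [-1.6, -18.2, -0.3], "angular": [1.6, 0, -7.8], "fingers": 1},
  {"slide": [-1.6, -18.2, -0.8], "angular": [1.6, 0, -7.8], "fingers": 1},
  {"slide": [-1.4, -18.2, -1.5], "angular": [1.6, 0, -7.8], "fingers": 1},
  {"slide": [-1.2, -18.2, -2.5], "angular": [1.6, 0, -7.8], "fingers": 1},
  {"slide": [-1.2, -18.2, -2.5], "angular": [1.6, 0, -7.8], "fingers": 1},
])

```text
clock: 28.87
tcp_pos: [0.4652, 0.0062, 0.1453]
orientation: [-0.086, 0.484, 0.869, 0.049]
wrist_force: [-3.1, -5.7, -2.0]
finger_gap: 0.0191
grip_force: 119.4
```

```bash
python3 s.py
```

```text
tcp [0.4652 0.0062 0.1453] toolyaw 121.81048625960705 posyaw 121.38628887330461 r 0.13079113175774892 tilt 11.382636841449472 side 0.1469968914059374
F out,cw,z -3.237268128238905 -5.652714342447792 -1.9615573543413873 M [-1.3436  0.4895 -0.4728] Mz nut 0.2633268255268704 28.8667
L 0.17 M at nut [-0.2361  0.0667  0.0751]
L 0.19 M at nut [-0.13    0.0022  0.0529]
L 0.21 M at nut [-0.0238 -0.0623  0.0308]
```

>>> jog_arm([
  {"slide": [-0.8, -2, 0], "angular": [0, 0, 0], "fingers": 1},
  {"slide": [-0.4, -2.5, -2], "angular": [0, 0, 0], "fingers": 1},
  {"slide": [0, -2.5, -4], "angular": [0, 0, 0], "fingers": 1},
  {"slide": [0.6, -2.5, -7], "angular": [0, 0, 0], "fingers": 1},
  {"slide": [1.2, -2.5, -10], "angular": [0, 0, 0], "fingers": 1},
  {"slide": [1.8, -2.5, -13], "angular": [0, 0, 0], "fingers": 1},
])

```text
clock: 29.37
tcp_pos: [0.4642, 0.0049, 0.1592]
orientation: [-0.085, 0.483, 0.87, 0.05]
wrist_force: [-0.9, -1.2, -3.8]
finger_gap: 0.0188
grip_force: 118.9
```

```bash
python3 s.py|head -2; python3 pitch.py
```

```text
tcp [0.4642 0.0049 0.1592] toolyaw 121.9815038456118 posyaw 122.0469899954635 r 0.1302494414423404 tilt 11.390529252930367 side 0.3063956738421144
F out,cw,z -0.540951102364261 -1.3463731694170253 -3.784100171125493 M [-0.1182  0.0471 -0.0515] Mz nut 0.12394892607446109 29.3667
obs [277.15  70.65]
-4 [276.4  56.4] -2 [276.3  54.1] 0 [276.3  51.9] 2 [276.3  49.9] 4 [276.2  48.2] 6 [276.2  46.7] 8 [276.1  45.5] 10 [276.1  44.6] 12 [276.1  44. ]
```

>>> jog_arm([
  {"slide": [5, 0, -25], "angular": [0, 0, 0], "fingers": 1},
  {"slide": [10, 0, -50], "angular": [0, 0, 0], "fingers": 1},
  {"slide": [15, 0, -75], "angular": [0, 0, 0], "fingers": 1},
  {"slide": [15, 0, -75], "angular": [0, 0, 0], "fingers": 1},
  {"slide": [26, 15, -73], "angular": [1.3, 0, -6.5], "fingers": 1},
  {"slide": [37, 30, -71], "angular": [2.6, 0, -13], "fingers": 1},
  {"slide": [48, 45, -69], "angular": [3.9, 0, -19.5], "fingers": 1},
  {"slide": [59, 60, -67], "angular": [5.2, 0, -26], "fingers": 1},
  {"slide": [70, 75, -64], "angular": [6.5, 0, -32.5], "fingers": 1},
  {"slide": [81, 90, -62], "angular": [7.8, 0, -39], "fingers": 1},
])

```text
clock: 30.6
tcp_pos: [0.5052, 0.1099, 0.2349]
orientation: [-0.096, 0.155, 0.983, 0.017]
wrist_force: [0.2, 0.2, -3.3]
finger_gap: 0.0189
grip_force: 119.0
```

```bash
cat > t.py <<'E'
from h import *
import sys
np.set_printoptions(precision=1,suppress=True)
g=np.array([float(v) for v in sys.argv[1:4]]);gy=float(sys.argv[4])
s=get_state();T=RT(s);y=np.degrees(np.arctan2(T[1,0],T[0,0]))
print("slide",T[:3,:3].T@(g-s["tcp_pos"])*1000,"rotvec",(T[:3,:3].T@np.array([0,0,1]))*((gy-y+180)%360-180),s["tcp_pos"]*1000,y%360,s["wrist_force"],s["clock"])
E
python3 t.py .5124 .1265 .12 186; python3 s.py|head -1
```

```text
slide [-24.   17.5 112.5] rotvec [  4.6   0.1 -23.5] [505.2 109.9 234.9] 162.05609675195927 [ 0.2  0.2 -3.3] 30.6
tcp [0.5052 0.1099 0.2349] toolyaw 162.05609675195927 posyaw 97.44275402149344 r 0.21720849158761968 tilt 11.189156017650552 side 0.2610010604169534
```

>>> jog_arm([
  {"slide": [-6, 4.5, 20], "angular": [1.2, 0, -6], "fingers": 1},
  {"slide": [-12, 9, 45], "angular": [2.4, 0, -12], "fingers": 1},
  {"slide": [-18, 13.5, 75], "angular": [3.6, 0, -18], "fingers": 1},
  {"slide": [-24, 17.5, 100], "angular": [4.6, 0, -23.5], "fingers": 1},
  {"slide": [-24, 17.5, 112.5], "angular": [4.6, 0, -23.5], "fingers": 1},
  {"slide": [-24, 17.5, 112.5], "angular": [4.6, 0, -23.5], "fingers": 1},
  {"slide": [-24, 17.5, 112.5], "angular": [4.6, 0, -23.5], "fingers": 1},
])

```text
clock: 31.18
tcp_pos: [0.5112, 0.1256, 0.12]
orientation: [-0.098, -0.049, 0.994, -0.002]
wrist_force: [-0.3, -1.3, -3.4]
finger_gap: 0.0192
grip_force: 119.0
```

```bash
python3 t.py .5124 .1265 .023 186
```

```text
slide [-20.1   0.3  95. ] rotvec [ 0.1  0.  -0.3] [511.2 125.6 120. ] 185.68184841357518 [-0.3 -1.3 -3.4] 31.1833
```

>>> jog_arm([
  {"slide": [-5, 0, 25], "angular": [0, 0, 0], "fingers": 1},
  {"slide": [-10, 0, 50], "angular": [0, 0, 0], "fingers": 1},
  {"slide": [-15, 0, 72], "angular": [0, 0, 0], "fingers": 1},
  {"slide": [-18, 0, 85], "angular": [0, 0, 0], "fingers": 1},
  {"slide": [-19.5, 0, 92], "angular": [0, 0, 0], "fingers": 1},
  {"slide": [-20, 0, 95], "angular": [0, 0, 0], "fingers": 1},
  {"slide": [-20, 0, 95], "angular": [0, 0, 0], "fingers": 1},
])

```text
clock: 31.77
tcp_pos: [0.5142, 0.126, 0.0248]
orientation: [-0.096, -0.049, 0.994, -0.002]
wrist_force: [0.4, 0.5, -3.7]
finger_gap: 0.0191
grip_force: 119.1
```

```bash
python3 s.py|head -2;python3 t.py .5124 .1265 .0185 186
```

```text
tcp [0.5142 0.126  0.0248] toolyaw 185.64888676412033 posyaw 94.71217279044193 r 0.2322485747550446 tilt 10.982838073869539 side 0.2728410447566303
F out,cw,z -0.44577928946864154 0.5049024051023047 -3.667811171085589 M [-0.0068 -0.1823  0.0011] Mz nut -0.10046124478021173 31.7667
slide [0.5 0.7 6.5] rotvec [ 0.1  0.  -0.3] [514.2 126.   24.8] 185.64888676412033 [ 0.4  0.5 -3.7] 31.7667
```

>>> jog_arm([
  {"slide": [-0.6, 0, 3], "angular": [0, 0, 0], "fingers": 1},
  {"slide": [-1, 0, 5], "angular": [0, 0, 0], "fingers": 1},
  {"slide": [-1.2, 0, 6], "angular": [0, 0, 0], "fingers": 1},
  {"slide": [-1.2, 0, 6], "angular": [0, 0, 0], "fingers": 1},
])

```text
clock: 32.1
tcp_pos: [0.5147, 0.1262, 0.0189]
orientation: [-0.095, -0.049, 0.994, -0.002]
wrist_force: [0.4, 0.1, -1.7]
finger_gap: 0.0191
grip_force: 119.6
```

```bash
python3 s.py|head -2
```

```text
tcp [0.5147 0.1262 0.0189] toolyaw 185.6787307860595 posyaw 94.59963730823507 r 0.23249028926855203 tilt 10.90055623809334 side 0.26337629629299936
F out,cw,z -0.4210452692153057 0.0827627885303936 -1.690341940702293 M [-0.0855 -0.5554 -0.028 ] Mz nut -0.12555915001561577 32.1
```

>>> jog_arm([
  {"slide": [0, 0, 0], "angular": [0, 0, 0], "fingers": 0.6},
  {"slide": [0, 0, 0], "angular": [0, 0, 0], "fingers": 0.4},
  {"slide": [0, 0, 0], "angular": [0, 0, 0], "fingers": 0.3},
  {"slide": [0, 0, 0], "angular": [0, 0, 0], "fingers": 0.3},
  {"slide": [0, 0, 0], "angular": [0, 0, 0], "fingers": 0.3},
  {"slide": [3, 0, -15], "angular": [0, 0, 0], "fingers": 0.3},
  {"slide": [10, 0, -50], "angular": [0, 0, 0], "fingers": 0.3},
  {"slide": [18, 0, -90], "angular": [0, 0, 0], "fingers": 0.3},
  {"slide": [26, 0, -130], "angular": [0, 0, 0], "fingers": 0.3},
  {"slide": [26, 0, -130], "angular": [0, 0, 0], "fingers": 0.3},
], squeeze=20)

```text
clock: 32.93
tcp_pos: [0.5167, 0.1259, 0.1584]
orientation: [-0.091, -0.049, 0.995, -0.002]
wrist_force: [1.8, 0.6, 0.1]
finger_gap: 0.0598
grip_force: 0.0
```

```bash
python3 s.py|head -2; python3 b.py w11.png grip ring_mid handle_end
python3 - <<'E'
from h import *
p=shot("top");print([(k,[(np.round(atz(p,a["point"],z),3),round(a["p"],2)) for a in tip_of(k,p)[:1]]) for k,z in (("ring_mid",.013),("handle_end",.014),("grip",.014),("spanner",.01),("rod_top",.17),("nut_mid",.138))])
E
```

```text
tcp [0.5167 0.1259 0.1584] toolyaw 185.68619574447135 posyaw 94.11260819089908 r 0.23198079782348832 tilt 10.38458501674907 side 0.2657584126068263
F out,cw,z -1.8939537157332176 0.3839168368746385 0.09352818502479404 M [-0.0543 -0.2308 -0.0268] Mz nut -0.4635795823214915 32.9333
[[-0.0001 -0.9624 -0.2715  0.0681]
 [ 1.     -0.0002  0.0004  0.0003]
 [-0.0004 -0.2715  0.9624 -0.1318]
 [ 0.      0.      0.      1.    ]] 66.90443333542609
grip [(array([276. , 226.9]), 0.57, array([0.5175, 0.1251, 0.014 ]))]
ring_mid [(array([273.8, 360.4]), 0.74, array([0.6462, 0.1356, 0.013 ]))]
handle_end [(array([277.8, 121.7]), 0.55, array([0.4239, 0.1176, 0.014 ]))]
[0.5126 0.1255 0.1501] -174.31846648384018 [-0.9926  0.8488  0.0346] [ 0.008  -0.1788 -0.0227] 33.1333 [ 0.0866  0.4238 -0.0415  1.2991  0.0023 -0.0124]
[('ring_mid', [(array([0.783, 0.101, 0.013]), 0.24)]), ('handle_end', []), ('grip', []), ('spanner', [(array([0.775, 0.096, 0.01 ]), 0.5)]), ('rod_top', [(array([ 0.53 , -0.102,  0.17 ]), 0.73)]), ('nut_mid', [(array([ 0.525, -0.103,  0.138]), 0.68)])]
```

```bash
python3 -c "
from workcell import *
print(hand_in())"
```

```text
the job is handed in; nothing more can be done
None
```

The nut is pulled up to an estimated 1.6 N m (readings 1.59–1.63), the wrench is lying on the mat and let go, and the job is handed in at about 33 s; the final torque is inferred from wrist force readings, and the verdict came back empty.

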